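# Roll a transport roller clean over the tacky pad to its stop

### The job

Clean the dusty rubber roller: take the flat press block from its mat, lay it level on top of the roller, its long side square to the stop bar, and roll the roller along under it over the blue tacky pad until the roller lies straight against the steel stop bar and stays there. Keep the roller on the pad and never touch it with the fingers, then put the block back flat and square in the middle of its mat; leave the other things where they are.

Things in the scene. Friction and masses are not known exactly. Their poses are not given: they have to be found in the camera images.
- clean_station: Fixed low cleaning station: aluminium base, 122 x 100 mm, carrying a blue tacky pad whose top is 8 mm above the origin (centre of the underside). The roller rolls along +x. A steel stop bar runs along y at the +x end: its face is at x = +52 mm, its top 24 mm above the origin. The pad reaches from x = -60 to +52 mm and y = -46 to +46 mm.
- roller: Loose black rubber roller lying on the pad, 24 mm diameter, 70 mm long (89 mm with its thin steel shaft ends), about 0.12 kg, yellow line along it. Origin at its middle on its axis; y is its axis. Lying on the pad its centre is 20 mm and its top 32 mm above the station's origin. Against the stop bar its centre is at x = +40 mm of the station; it starts 55 to 75 mm short of that. It grips the pad and the block's sole.
- press_block: Loose flat press block, about 0.22 kg: plate 100 (x) x 60 (y) x 10 mm with a flat rubber sole, and on it a white upright handle bar, 20 mm thick along x, 50 mm long along y, reaching from 10 to 48 mm above the sole. Origin: centre of the sole, z up. Starts on the rest mat. Rolling under it, the roller advances half as far as the block.
- rest_mat: Fixed grey mat for the block, 116 (x) x 74 (y) x 4 mm, origin at the centre of its underside. The block belongs in its middle, its long side along the mat's long side (x), either way round.
- swab_pot: Clear pot with swabs, 34 mm across, 92 mm tall, loose bystander; origin under its centre.
- objective_can: Black screw canister, 37 mm across, 57 mm tall, loose bystander; origin under its centre.

How it is judged:
By the outcome, as a careful person would: the job done as asked, in the order asked, and still so for the second after the job is handed in, with the robot touching nothing.
It also fails if it takes over 53 s, if anything falls off the work surface, if the arm or the gripper's body presses on something with over 40 N, if the wrist force passes 120 N, or if a joint passes its speed limit or range.

### The arm

A 6-joint arm with a two-finger parallel gripper is mounted at the origin on a cart in front of the work surface, level with it; the furniture and walls round the work are solid. World frame = base frame: x ahead of the robot, y to its left, z up, the work surface at z = 0. Lengths are in mm, angles in rad, forces in N, time in s.
With the tool pointing down it reaches from about 275 to 750 mm from the base axis. Payload 10.2 kg.
Tool frame: the origin (TCP) lies on the front face of the gripper's body, between the roots of the fingers; the fingertips stand 73 mm ahead of it and the grasp point (between the pads) lies 54 mm ahead of it; z points along the fingers, y is the direction in which the jaws open and shut (so a half turn about z gives the same grasp; the last joint's range is limited). The gripper opens to 85 mm and grips with 20 to 120 N. Pads are 22 mm wide; open, the fingers measure 114 mm over their backs; the gripper's body (76 mm by 85 mm) begins 54 mm behind the grasp point. The pads swing forward as they close: fully open they stand 13 mm farther back than shut.
Start: joints at [0.962, 0.313, 1.498, -0, 1.331, -0.223], TCP at [197.571, 486.413, 303.894] pointing down, gripper open.
Joint ranges: [-2.94, 2.94], [-0.97, 2.17], [0.19, 2.56], [-1.23, 4.37], [0.02, 3.11], [-2.88, 2.88]. Speed limits (rad/s): [2.39, 2.39, 3.01, 3.14, 3.14, 3.14].

### API

Orientations are given as a unit quaternion [w, x, y, z].
In Python, from rig import ctrl gives the robot as it stands.
- The arm moves only by the tool move_arm, never from a script. Its argument "series" is a list of rows, each a list of 3 entries, a list of its own where there are three numbers: the shift along the tool's x, y, z in mm, then the turn about the tool's z in degrees, then the opening, from 0 (shut) to 1 (fully open). In form: [[[tx, ty, tz], yaw, grip], ...]. A call has 1 to 10 rows; each row is the pose to reach, as a shift and turn from the pose commanded when the call began, along the tool's axes at that moment; what a row does not reach only later rows make up. A row lasts 1/8 s, in which the tool goes at most 62.5 mm and 10.7 degrees, less where a joint would pass 70% of its speed; a pose out of reach is approached as far as the arm can. A call with a gripper value outside its range is refused whole. The fingers move at their own pace and stop on an object; "force" is the grip in N (left out, the last holds). Time passes only in rows, so rows that repeat a pose let the fingers close. It gives the time, the measured TCP pose, the force and the opening at its end, in the units of the state.
- ctrl.sense(): the state, without advancing time (a new reading comes with each control period).
- ctrl.capture(name): name is "scene" or "top"; returns (picture, depth): 400x640x3 uint8, red, green, blue; 400x640 float32, mm along the optical axis (not along the pixel's ray), 0 where there is no reading.
- ctrl.camera_model(name): a dict with "fov_y" (degrees; the focal length in pixels is half the picture's height over the tangent of half this angle, whatever the lens; pixels are square), "cx", "cy" (the principal point, pixels), "dist_coeffs" ([k1, k2, p1, p2, k3] as OpenCV has them; the pictures are not rectified), "rvec" (rotation vector, rad) and "tvec" (3), from world to camera coordinates, as OpenCV has them. Camera axes: x right, y down, z forward; pixel columns grow to the right and rows downward; lengths in mm; the calibration is good to about 2 mm. A picture is of the moment at which its call begins. camera_model takes no time and is no camera call.
- ctrl.finish_job(): hands the job in, once; it reports no verdict.
The state is a dict: "time_s": time; "joints": joint angles; "dq": joint speeds; "tau": joint torques, N m; "eef_pos": TCP position; "ee_rot": TCP orientation; "force": force on the tool from outside, world axes, zero at the start; "wrist_torque": the same for the moment, N m; "grip_width": opening from 0.0 (shut) to 1.0 (fully open).
Only numpy, scipy, OpenCV 4.12 (cv2) and the standard library are available. Lean on these libraries where they do the work, as an engineer would, in place of code of your own. Each camera call takes 0.05 s, during which the arm holds its last target.

## Working session

There is one attempt and no reset: what is moved stays moved. The work goes in short steps, Python scripts to look and compute and a tool call to move; the robot and the scene stay as the last step left them, time stands still between calls to the robot, and variables do not carry over. Pictures are saved under pics/ and viewed, and the job is handed in when it is done.

Besides the shell and the picture viewer there is one more tool, called after "Call:" as a command line: name --argument value ..., lists and objects as JSON in quotes. move_arm: Moves the arm, as the interface text tells. Its arguments: {"type":"object","properties":{"series":{"type":"array","items":{"type":"array"}},"force":{"type":"number"}},"required":["series"]}

```bash
mkdir -p pics; ls
cat > h.py <<'E'
import numpy as np, cv2
from rig import ctrl
def cap(n,name):
    im,d=ctrl.capture(n); cv2.imwrite(f'pics/{name}.png',im[:,:,::-1]); np.savez(f'pics/{name}.npz',im=im,d=d); return im,d
def KM(n):
    m=ctrl.camera_model(n); f=200/np.tan(np.radians(m['fov_y'])/2)
    K=np.array([[f,0,m['cx']],[0,f,m['cy']],[0,0,1]]); R=cv2.Rodrigues(np.array(m['rvec'],float))[0]
    return K,np.array(m['dist_coeffs'],float),R,np.array(m['tvec'],float).ravel()
def onplane(n,uv,z):
    "pixels -> world xy at height z"
    K,D,R,t=KM(n); p=cv2.undistortPoints(np.array(uv,float).reshape(-1,1,2),K,D).reshape(-1,2)
    r=np.c_[p,np.ones(len(p))]@R; c=-R.T@t
    s=(z-c[2])/r[:,2]; return c+r*s[:,None]
def proj(n,P):
    K,D,R,t=KM(n); return cv2.projectPoints(np.array(P,float).reshape(-1,1,3),cv2.Rodrigues(R)[0],t,K,D)[0].reshape(-1,2)
E
python3 - <<'E'
from h import *
cap('top','t0');cap('scene','s0')
print(ctrl.sense()); 
for n in('top','scene'):
    K,D,R,t=KM(n);print(n,K[0,0],-R.T@t,D)
E
```

```text
pics
{'time_s': 0.1, 'joints': array([ 9.61601989e-01,  3.13407007e-01,  1.49835416e+00,  4.12726829e-07,
        1.33099983e+00, -2.23425074e-01]), 'dq': array([ 0.00216277, -0.00146203, -0.00180273,  0.00143137,  0.00165764,
       -0.00060672]), 'tau': array([ 3.17573657e-03, -4.12904835e+01, -2.60142875e+01, -1.33938324e-04,
        3.09826639e-03,  8.00057160e-05]), 'eef_pos': array([197.48165488, 486.28670137, 303.38823804]), 'ee_rot': array([-2.36415405e-04,  1.91690841e-01,  9.81455185e-01, -5.34195071e-04]), 'force': array([-0.40501751, -0.31395867,  0.07400845]), 'wrist_torque': array([-0.00481641,  0.04844874, -0.00932083]), 'grip_width': 1.0003501310451357}
top 401.99847073249583 [404.74245001 -19.53263938 901.12636275] [-0.08411976  0.          0.          0.          0.        ]
scene 507.02717220412615 [253.08217912 515.52104064 805.08178092] [-0.14516724  0.          0.          0.          0.        ]
```

View pics/t0.png

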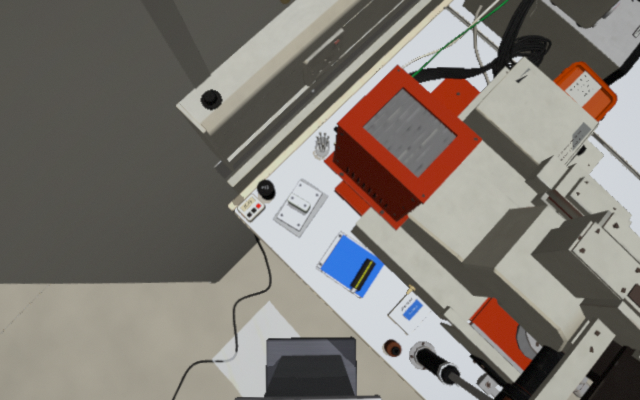

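View pics/s0.png

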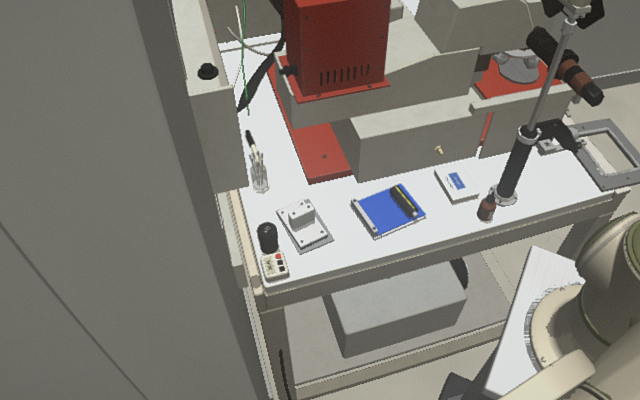

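Run:
```python
from h import *
t=cv2.imread('pics/t0.png'); s=cv2.imread('pics/s0.png')
cv2.imwrite('pics/t0a.png',cv2.resize(t[165:245,220:340],None,fx=6,fy=6,interpolation=cv2.INTER_CUBIC))
cv2.imwrite('pics/t0b.png',cv2.resize(t[220:310,305:425],None,fx=6,fy=6,interpolation=cv2.INTER_CUBIC))
cv2.imwrite('pics/s0a.png',cv2.resize(s[170:260,240:440],None,fx=4,fy=4,interpolation=cv2.INTER_CUBIC))
for n in('top','scene'): print(n,proj(n,[[0,0,0],[300,0,0],[400,0,0],[400,100,0],[400,200,0],[197,486,304]]).round(0).tolist())
```

```text
top [[308.0, 471.0], [307.0, 327.0], [306.0, 281.0], [261.0, 281.0], [216.0, 282.0], [-20.0, 417.0]]
scene [[590.0, 342.0], [433.0, 276.0], [383.0, 254.0], [360.0, 296.0], [335.0, 343.0], [399.0, 573.0]]
```

View pics/t0a.png

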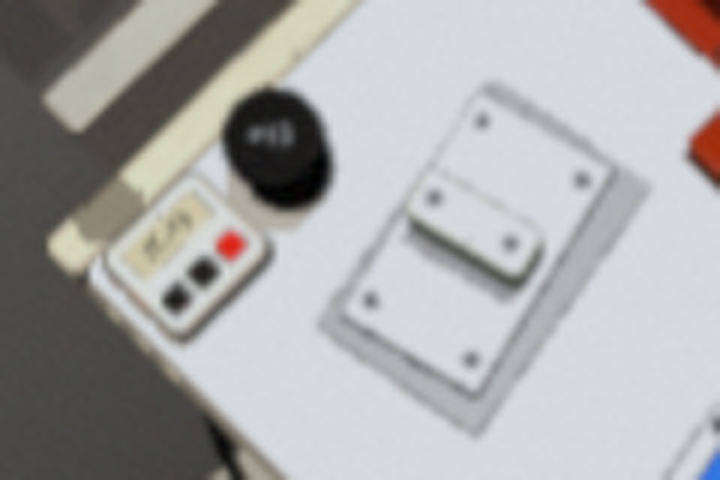

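View pics/t0b.png

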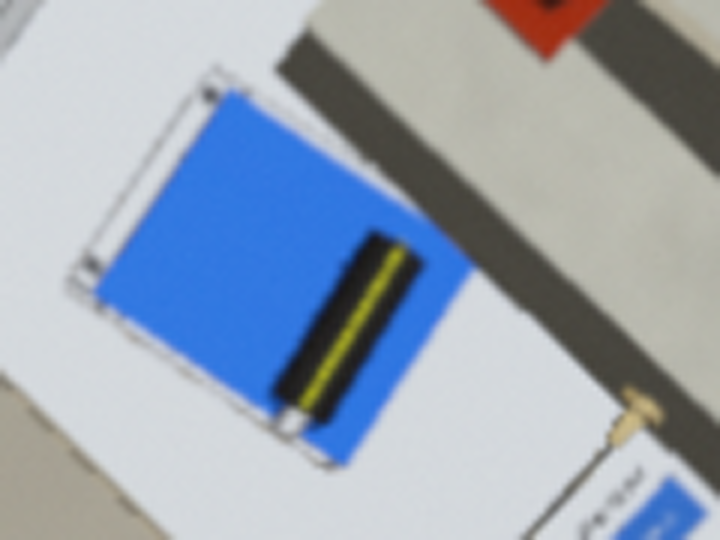

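View pics/s0a.png

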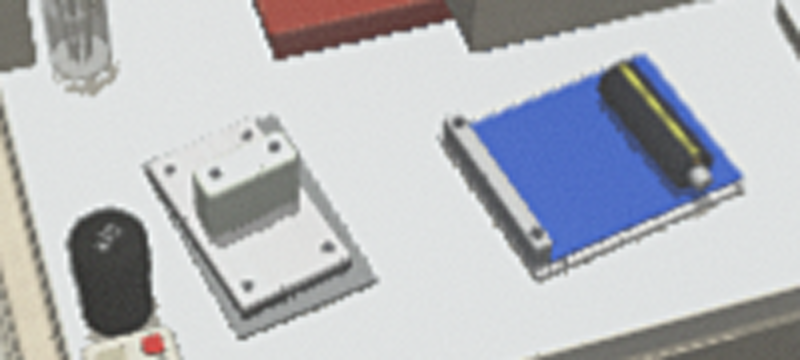

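Run:
```python
from h import *
def T(l): return [(220+(x+.5)/6-.5,165+(y+.5)/6-.5) for x,y in l]
def B(l): return [(305+(x+.5)/6-.5,220+(y+.5)/6-.5) for x,y in l]
def S(l): return [(240+(x+.5)/4-.5,170+(y+.5)/4-.5) for x,y in l]
def show(lab,P):
    print(lab,P.round(1)[:,:2].tolist(),'mean',P.mean(0).round(1))
def ang(a,b): return np.degrees(np.arctan2(*(b-a)[:2][::-1])).round(1)
A=onplane('top',T([(482,121),(582,180),(471,359),(371,300)]),14);show('plate screws top',A)
C=onplane('scene',S([(247,135),(328,247),(248,286),(169,170)]),14);show('plate screws scene',C)
print('sides',[ang(A[3],A[0]),ang(A[2],A[1]),ang(A[0],A[1])])
A=onplane('top',T([(488,88),(615,172),(478,397),(340,310)]),14);show('plate corners top',A);print(ang(A[3],A[0]),ang(A[2],A[1]),np.linalg.norm(A[1]-A[0]),np.linalg.norm(A[1]-A[2]))
A=onplane('top',T([(490,80),(650,185),(478,437),(318,325)]),4);show('mat corners top',A);print(ang(A[3],A[0]),ang(A[2],A[1]),np.linalg.norm(A[1]-A[0]),np.linalg.norm(A[1]-A[2]))
A=onplane('top',T([(434,198),(510,243)]),52);show('handle top',A);print(ang(*A))
A=onplane('scene',S([(215,173),(275,146)]),52);show('handle scene',A);print(ang(*A))
A=onplane('top',B([(210,93),(90,264)]),24);show('bar screws',A);print(ang(A[1],A[0]))
C=onplane('scene',S([(459,122),(538,234)]),24);show('bar screws scene',C);print(ang(*C))
A=onplane('top',B([(232,92),(475,265),(345,465),(98,297)]),8);show('pad',A);print(ang(A[1],A[0]),ang(A[2],A[3]),ang(A[2],A[1]),ang(A[3],A[0]),np.linalg.norm(A[1]-A[0]),np.linalg.norm(A[1]-A[2]))
A=onplane('top',B([(400,245),(305,408)]),32);show('line',A);print(ang(A[1],A[0]))
A=onplane('top',B([(374,230),(425,264),(326,426),(272,393)]),20);show('roller outline @20',A);print(ang(A[3],A[0]),ang(A[2],A[1]))
# heights near
d=np.load('pics/t0.npz')['d'];K,D,R,t=KM('top')
def wp(u,v):
    p=cv2.undistortPoints(np.array([[[u,v]]],float),K,D).ravel(); z=d[v,u]; return (R.T@(np.array([p[0]*z,p[1]*z,z])-t)).round(0)
for u,v in [(372,225),(385,240),(400,255),(360,222),(360,190),(350,185),(345,160),(335,140),(325,132),(380,90),(410,150),(450,250),(420,290),(267,190),(322,145),(412,290),(395,349),(250,205),(225,180),(180,110),(300,200),(290,205),(350,260)]: print((u,v),wp(u,v))
```

```text
plate screws top [[614.6, 12.5], [591.5, -24.9], [524.2, 17.0], [546.7, 54.1]] mean [569.3  14.7  14. ]
plate screws scene [[591.7, -25.8], [523.4, 15.9], [546.1, 53.7], [614.8, 11.6]] mean [569.   13.9  14. ]
sides [np.float64(-31.5), np.float64(-31.9), np.float64(-121.7)]
plate corners top [[627.4, 10.2], [594.4, -37.4], [510.0, 14.4], [543.1, 65.6]] mean [568.7  13.2  14. ]
-33.3 -31.5 57.91417127931547 99.07549878942845
mat corners top [[633.1, 9.8], [591.4, -50.8], [496.2, 14.9], [539.0, 74.8]] mean [564.9  12.2   4. ]
-34.7 -34.6 73.54903107115432 115.66959122638117
handle top [[577.5, 28.5], [560.7, 1.3]] mean [569.1  14.9  52. ]
-121.6
handle scene [[577.4, 27.2], [560.4, -0.2]] mean [568.9  13.5  52. ]
-121.8
bar screws [[498.2, -74.2], [436.8, -29.6]] mean [467.5 -51.9  24. ]
-36.0
bar screws scene [[498.4, -75.6], [435.2, -31.3]] mean [466.8 -53.5  24. ]
145.0
pad [[500.2, -83.4], [434.9, -171.8], [363.3, -121.6], [425.3, -32.6]] mean [ 430.9 -102.4    8. ]
53.5 55.1 -35.1 -34.2 109.91062627299931 87.43628240073316
line [[441.7, -140.9], [384.6, -105.2]] mean [ 413.1 -123.1   32. ]
-32.1
roller outline @20 [[447.7, -133.3], [435.1, -151.5], [377.8, -113.8], [389.8, -94.6]] mean [ 412.6 -123.3   20. ]
-33.7 -33.3
(372, 225) [ 500. -124.  176.]
(385, 240) [ 472. -147.  175.]
(400, 255) [ 445. -174.  172.]
(360, 222) [ 505. -103.  176.]
(360, 190) [545. -94. 267.]
(350, 185) [554. -78. 264.]
(345, 160) [577. -66. 330.]
(335, 140) [726. -70.  -3.]
(325, 132) [712. -44.  89.]
(380, 90) [ 637. -104.  435.]
(410, 150) [ 560. -139.  426.]
(450, 250) [ 445. -229.  286.]
(420, 290) [ 380. -217.  135.]
(267, 190) [405. -20. 901.]
(322, 145) [687. -37.  78.]
(412, 290) [ 379. -209.  106.]
(395, 349) [ 261. -180.   61.]
(250, 205) [569. 124.  18.]
(225, 180) [618. 174.  51.]
(180, 110) [623. 155. 411.]
(300, 200) [572.  11.  50.]
(290, 205) [568.  35.  15.]
(350, 260) [444. -97.  13.]
```

Run:
```python
from h import *
P=[]
for n,f in(('top','t0'),('scene','s0')):
    d=np.load(f'pics/{f}.npz')['d'];K,D,R,t=KM(n)
    v,u=np.mgrid[0:400,0:640]; p=cv2.undistortPoints(np.stack([u,v],-1).reshape(-1,1,2).astype(float),K,D).reshape(-1,2)
    z=d.ravel();X=np.c_[p*z[:,None],z]-t;X=X@R;P.append(X[z>0])
P=np.vstack(P)
# grid of max height, in world
x0=np.arange(300,720,20);y0=np.arange(160,-260,-20)
print('x\\y  '+' '.join(f'{y:4d}' for y in y0))
for x in x0:
    r=[]
    for y in y0:
        m=(abs(P[:,0]-x)<10)&(abs(P[:,1]-y)<10)
        r.append(f'{P[m,2].max():4.0f}' if m.any() else '   .')
    print(x,' '.join(r))
np.save('cloud.npy',P)
# clearance of path in station frame
a=np.radians(54.7);ex=np.array([np.cos(a),np.sin(a)]);ey=np.array([-ex[1],ex[0]])
Q=(P[:,:2]-[434,-99]);sx=Q@ex;sy=Q@ey
for lo,hi in((-120,-90),(-90,-60),(-60,-30),(-30,0),(0,30),(30,60),(60,90),(90,120)):
    o=[]
    for zl,zh in((45,90),(90,130),(130,200),(200,300),(300,500)):
        m=(sx>lo)&(sx<hi)&(P[:,2]>zl)&(P[:,2]<zh)&(sy<-10)
        o.append(round(float(np.percentile(sy[m],99.5))) if m.sum()>5 else None)
    print(lo,hi,o)
```

```text
x\y   160  140  120  100   80   60   40   20    0  -20  -40  -60  -80 -100 -120 -140 -160 -180 -200 -220 -240
300 -836 -839 -840 -840 -841 -841 -844 -846 -837 -842 -838 -842    1    4    4    4    4    4   20   20   20
320 -845 -842 -842 -843 -840 -842 -841 -839 -845 -839 -840    1    4    4    5    4    5   21   20   20  205
340 -842 -843 -845 -844 -841 -843 -840 -844 -842 -843    1    4    5    4    5    4    5   19   21   21  208
360 -841 -842 -842 -846 -844 -842 -841 -845 -845    2    4    4    4    7   11    4    4    4   20  179  205
380 -842 -837 -840 -839 -837 -844 -842 -846    0    4    4    4   12   35   34   12    5    4  177  179  179
400 -827 -844 -840 -841 -845 -843 -844    1    5    4    4   12   12   34   35   25   12  178  178  179  350
420 -833 -839 -844 -843 -842 -842    2    4    4   25   25   13   12   30   36   35  177  179  179  180  371
440 -839 -841 -840 -842 -845    1    4    5    6   29   29   12   12   13   36  178  179  179  179  291  299
460 -836 -841 -844 -841    2    4    5    5    5    5   28   28   13   12  177  179  178  179  282  290  293
480 -842 
[... 870 characters left out ...]
1  603  424  423  410  394    4    4    4    5    5  308  435  437  436  436  436   53   53   52    .
660    .  593  577  411  413  409  393    4    4    4    4    4  263  435  436  435   54   53   54   50    .
680    .    .  564  547  412  412  410  391    6   82   84   49    5  262  435  434  262   53   50    .    .
700    .    .    .  538  521  411  412  410  393   93   92   90    5    4  262  264  263   54    .    .    .
-120 -90 [-24, -10, -25, -78, -194]
-90 -60 [-30, -30, -30, -83, None]
-60 -30 [-36, -34, -35, -88, None]
-30 0 [-41, -41, -40, -67, -76]
0 30 [-47, -46, -46, -69, -77]
30 60 [-52, -51, -51, -74, -82]
60 90 [-102, -575, -107, -79, -88]
90 120 [-107, -700, -113, -84, -93]
```

```bash
cat >> h.py <<'E'
def box(c,a,xs,ys,z):
    a=np.radians(a);e=np.array([[np.cos(a),np.sin(a)],[-np.sin(a),np.cos(a)]])
    q=np.array([(xs[0],ys[0]),(xs[1],ys[0]),(xs[1],ys[1]),(xs[0],ys[1])],float)@e+np.array(c)
    return np.c_[q,np.full(4,z)]
def overlay(n,im,polys,crop,s,out):
    x,y,w,h=crop
    v=cv2.resize(im[y:y+h,x:x+w,::-1],None,fx=s,fy=s,interpolation=cv2.INTER_CUBIC)
    for P,col in polys:
        q=((proj(n,P)-[x,y]+.5)*s-.5)
        cv2.polylines(v,[np.round(q*16).astype(int).reshape(-1,1,2)],True,col,1,cv2.LINE_AA,4)
    cv2.imwrite(out,v)
E
cat > ov.py <<'E'
from h import *
import sys
st=([434,-99.3],54.7);mat=([565,12],-34.6);bl=([569.1,14.2],-31.7);ro=([412.6,-123.5],56.3)
polys=[(box(*st,(-60,52),(-46,46),8),(0,0,255)),(box(*st,(52,61),(-50,50),24),(0,255,255)),(box(*mat,(-58,58),(-37,37),4),(0,0,255)),(box(*bl,(-50,50),(-30,30),14),(0,200,0)),(box(*bl,(-10,10),(-25,25),52),(255,0,255)),(box(*ro,(-12,12),(-35,35),20),(0,165,255)),(box(*ro,(-.1,.1),(-35,35),32),(255,255,255))]
if __name__=='__main__':
    for n,f,c1,c2 in(('top','t0',(260,165,90,80),(305,225,95,80)),('scene','s0',(270,185,75,70),(345,175,90,70))):
        im=np.load(f'pics/{f}.npz')['im']
        overlay(n,im,polys,c1,8,f'pics/ov1_{n}.png');overlay(n,im,polys,c2,8,f'pics/ov2_{n}.png')
    P=np.load('cloud.npy')
    for c in((575,24),(569,14)):
        for zl in range(60,560,50):
            m=(P[:,2]>zl)&(P[:,2]<zl+50);r=np.hypot(*(P[m,:2]-c).T);i=r.argmin() if m.any() else None
            print(c,zl,r[i].round(0) if i is not None else None,P[m][i].round(0) if i is not None else '')
E
python3 ov.py
python3 - <<'E'
import cv2,numpy as np
E
cd pics; python3 -c "
import cv2
for k in '12':
    a=cv2.imread(f'ov{k}_top.png');b=cv2.imread(f'ov{k}_scene.png');print(a.shape,b.shape)"
```

```text
(575, 24) 60 61.0 [597.  81.  60.]
(575, 24) 110 135.0 [670. 120. 117.]
(575, 24) 160 87.0 [615. -53. 193.]
(575, 24) 210 82.0 [632.  82. 245.]
(575, 24) 260 61.0 [593. -35. 268.]
(575, 24) 310 74.0 [592. -47. 337.]
(575, 24) 360 75.0 [593. -48. 391.]
(575, 24) 410 73.0 [591. -48. 435.]
(575, 24) 460 134.0 [671. 117. 492.]
(575, 24) 510 134.0 [669. 119. 550.]
(569, 14) 60 73.0 [597.  81.  60.]
(569, 14) 110 126.0 [502. -93. 116.]
(569, 14) 160 81.0 [615. -53. 193.]
(569, 14) 210 81.0 [614. -53. 212.]
(569, 14) 260 54.0 [593. -35. 268.]
(569, 14) 310 66.0 [591. -48. 330.]
(569, 14) 360 67.0 [593. -48. 391.]
(569, 14) 410 65.0 [591. -48. 435.]
(569, 14) 460 145.0 [671. 117. 492.]
(569, 14) 510 145.0 [669. 119. 550.]
(640, 720, 3) (560, 600, 3)
(640, 760, 3) (560, 720, 3)
```

View pics/ov1_top.png

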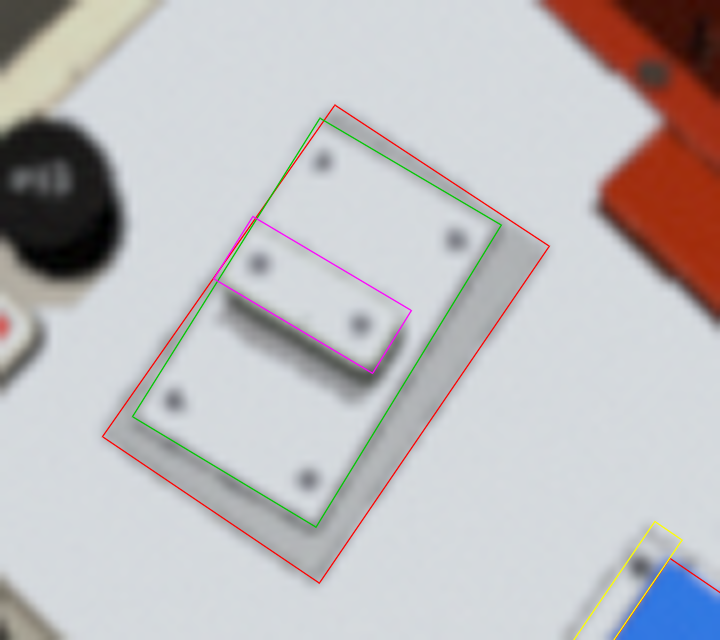

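View pics/ov1_scene.png

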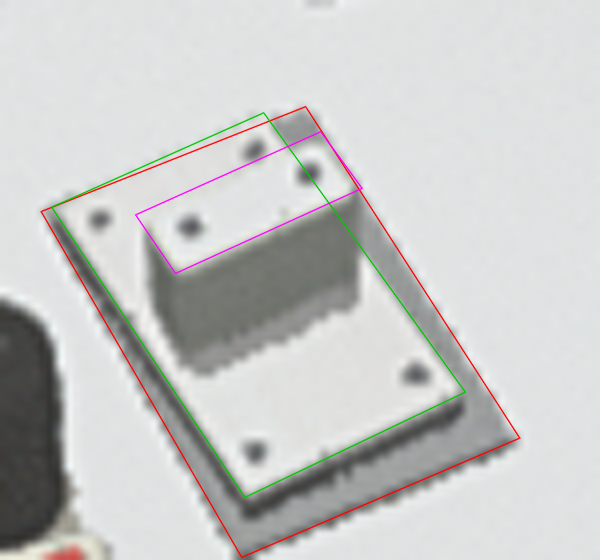

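View pics/ov2_top.png

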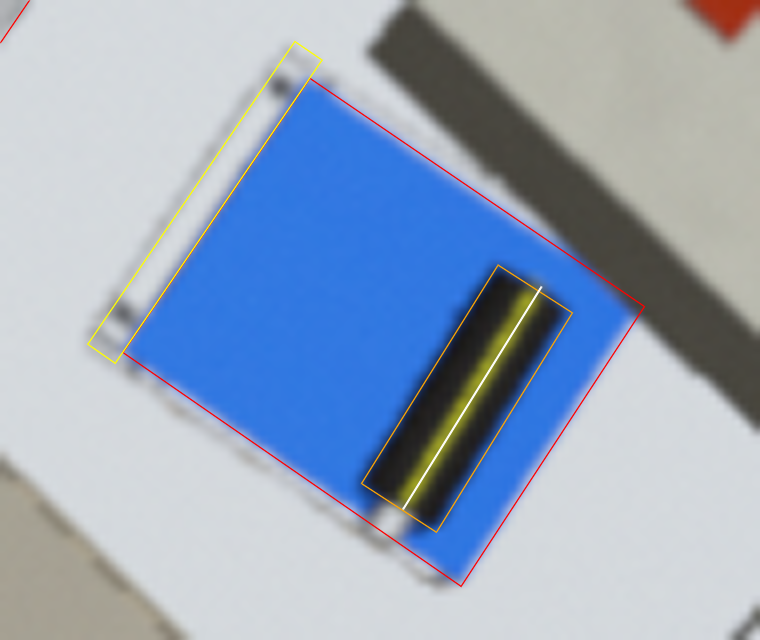

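View pics/ov2_scene.png

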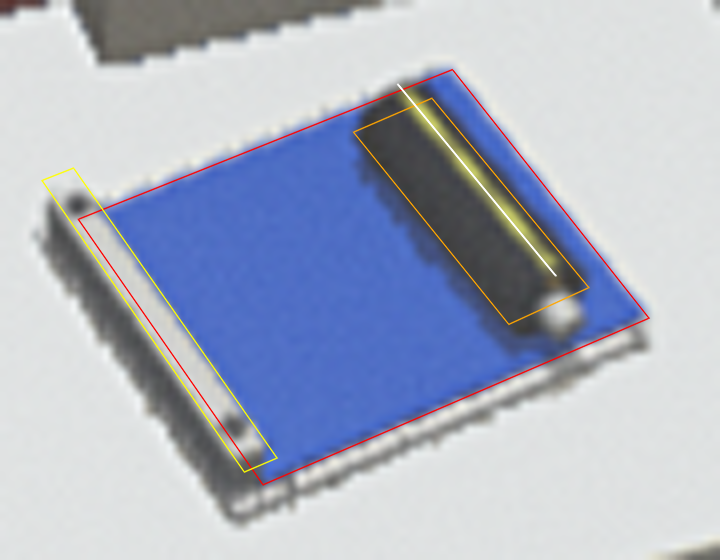

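```bash
cat > plan.py <<'E'
from h import *
import json,sys
# cmd state: x y z phi
def cmd(): return json.load(open('cmd.json'))
def setc(c): json.dump(c,open('cmd.json','w'))
def rel(c,t):
    "shift/yaw in tool axes from c to world target t=(x,y,z,phi)"
    f=np.radians(c[3]);x=np.array([-np.sin(f),np.cos(f)]);y=np.array([np.cos(f),np.sin(f)])
    d=np.array(t[:2])-c[:2]
    return [round(float(d@x),1),round(float(d@y),1),round(c[2]-t[2],1)],round(c[3]-t[3],1)
def apply(c,s,yaw):
    f=np.radians(c[3]);x=np.array([-np.sin(f),np.cos(f)]);y=np.array([np.cos(f),np.sin(f)])
    p=np.array(c[:2])+x*s[0]+y*s[1]; return [*p.tolist(),c[2]-s[2],c[3]-yaw]
def meas():
    s=ctrl.sense();w,x,y,z=s['ee_rot']
    Y=np.array([2*(x*y-w*z),1-2*(x*x+z*z),2*(y*z+w*x)]);Z=np.array([2*(x*z+w*y),2*(y*z-w*x),1-2*(x*x+y*y)])
    return [*s['eef_pos'].round(2).tolist(),round(float(np.degrees(np.arctan2(Y[1],Y[0]))),2)],Z.round(4),s
E
python3 - <<'E'
from plan import *
m,Z,s=meas();print(m,Z)
setc([197.571,486.413,303.894,m[3]])
c=cmd()
for t in ([480,30,250,-31.7],[575.4,24.4,250,-31.7]): print(rel(c,t))
E
```

```text
[197.48, 486.29, 303.39, 67.9] [-7.e-04 -1.e-03 -1.e+00]
([-433.4, -316.6, 53.9], 99.6)
([-523.9, -285.9, 53.9], 99.6)
```

Call:
move_arm --series '[[[-433,-317,54],100,1],[[-433,-317,54],100,1],[[-433,-317,54],100,1],[[-433,-317,54],100,1],[[-433,-317,54],100,1],[[-433,-317,54],100,1],[[-433,-317,54],100,1],[[-433,-317,54],100,1],[[-433,-317,54],100,1],[[-433,-317,54],100,1]]'

```text
time_s: 1.35
eef_pos: [480.2, 27.5, 249.1]
ee_rot: [-0.0, 0.877, 0.481, -0.001]
force: [-0.9, 1.2, -0.9]
grip_width: 0.997
```

Run:
```python
from plan import *
c=apply(cmd(),[-433,-317,54],100);setc(c);print(c,meas()[:2])
for t in ([575.4,24.4,250,-31.7],[575.4,24.4,92,-31.7]): print(rel(c,t))
```

```text
[479.4948057523267, 29.79831807428235, 249.894, -32.099999999999994] ([480.24, 27.54, 249.09, -32.49], array([-0.0012, -0.    , -1.    ]))
([46.4, 84.1, -0.1], -0.4)
([46.4, 84.1, 157.9], -0.4)
```

Call:
move_arm --series '[[[24,42,0],-0.4,1],[[46.4,84,0],-0.4,1],[[46.4,84,50],-0.4,1],[[46.4,84,80],-0.4,1],[[46.4,84,100],-0.4,1],[[46.4,84,110],-0.4,1],[[46.4,84,110],-0.4,1]]'

```text
time_s: 2.22
eef_pos: [575.2, 24.4, 139.6]
ee_rot: [-0.0, 0.873, 0.487, -0.0]
force: [0.7, 0.8, 0.5]
grip_width: 0.997
```

Run:
```python
from plan import *
c=apply(cmd(),[46.4,84,110],-.4);setc(c);m=meas();print(c,m[:2],m[2]['force'])
im,d=cap('top','t1');im2,d=cap('scene','s1')
cv2.imwrite('pics/t1a.png',cv2.resize(im[140:260,240:360,::-1],None,fx=5,fy=5))
cv2.imwrite('pics/s1a.png',cv2.resize(im2[130:280,220:400,::-1],None,fx=4,fy=4))
```

```text
[575.3099412380652, 24.46729454689457, 139.894, -31.699999999999996] ([575.17, 24.44, 139.63, -31.7], array([-8.e-04,  1.e-04, -1.e+00])) [0.69339166 0.75677908 0.47777113]
```

View pics/s1a.png

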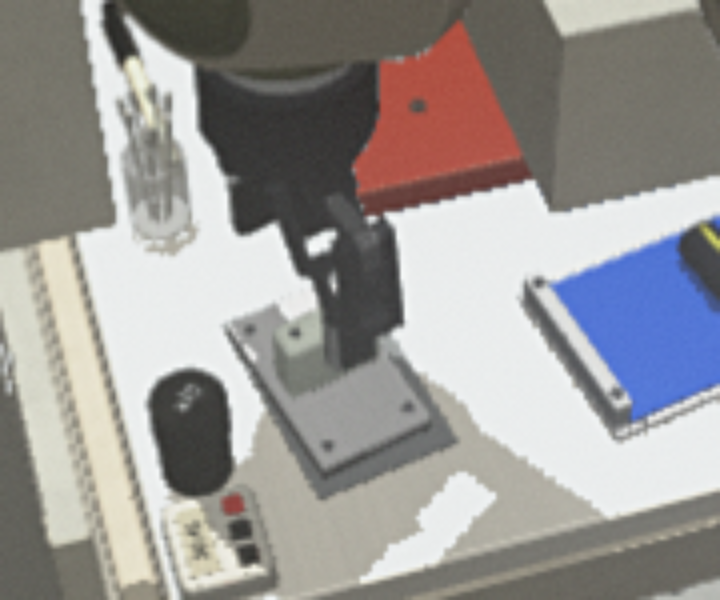

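View pics/t1.png

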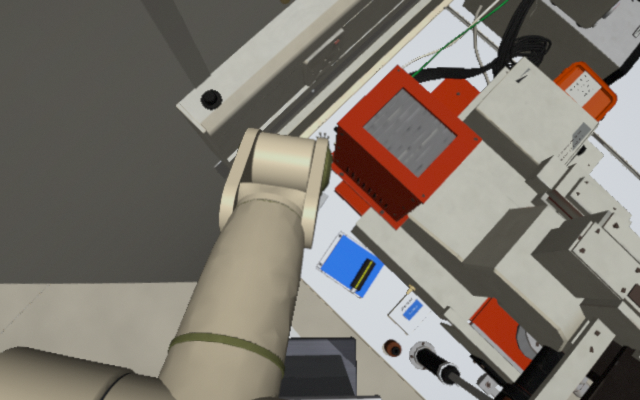

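Run:
```python
from plan import *
P0=np.load('cloud.npy');P0=P0[P0[:,2]>100]
from scipy.spatial import cKDTree
tr=cKDTree(P0)
for n,f,g in(('top','t1','t0'),('scene','s1','s0')):
    d=np.load(f'pics/{f}.npz')['d'];d0=np.load(f'pics/{g}.npz')['d'];K,D,R,t=KM(n)
    v,u=np.mgrid[0:400,0:640]; p=cv2.undistortPoints(np.stack([u,v],-1).reshape(-1,1,2).astype(float),K,D).reshape(-1,2)
    z=d.ravel();X=(np.c_[p*z[:,None],z]-t)@R
    m=(z>0)&((d0.ravel()-z>60))&(X[:,0]>450)
    A=X[m];r,i=tr.query(A);o=r.argsort()[:5]
    print(n,r[o].round(0),A[o].round(0).tolist(),P0[i[o]].round(0).tolist())
    for zl in range(100,600,50):
        b=A[(A[:,2]>zl)&(A[:,2]<zl+50)]
        if len(b):print(zl,'y',np.percentile(b[:,1],[1,99]).round(),'x',np.percentile(b[:,0],99).round())
```

```text
top [5. 6. 6. 6. 7.] [[593.0, -44.0, 333.0], [588.0, -45.0, 336.0], [591.0, -42.0, 340.0], [589.0, -43.0, 341.0], [583.0, -46.0, 335.0]] [[593.0, -49.0, 334.0], [592.0, -47.0, 337.0], [592.0, -47.0, 337.0], [592.0, -47.0, 337.0], [589.0, -50.0, 333.0]]
250 y [-28. -28.] x 525.0
300 y [-46.  73.] x 622.0
350 y [-38.  86.] x 611.0
400 y [-23.  97.] x 535.0
450 y [11. 83.] x 476.0
scene [15. 15. 15. 15. 16.] [[627.0, 76.0, 331.0], [628.0, 75.0, 328.0], [628.0, 75.0, 319.0], [627.0, 75.0, 332.0], [628.0, 75.0, 334.0]] [[639.0, 85.0, 332.0], [639.0, 85.0, 332.0], [640.0, 84.0, 318.0], [639.0, 85.0, 332.0], [639.0, 85.0, 332.0]]
100 y [-1. 72.] x 639.0
150 y [25. 71.] x 581.0
200 y [11. 62.] x 599.0
250 y [44. 91.] x 618.0
300 y [ 75. 100.] x 625.0
350 y [-23. 102.] x 607.0
400 y [-20. 100.] x 536.0
450 y [42. 87.] x 475.0
```

Run:
```python
from plan import *
P=np.load('cloud.npy')
for zl in range(60,460,20):
    o=[]
    for x in range(530,650,15):
        m=(P[:,2]>zl)&(P[:,2]<=zl+20)&(abs(P[:,0]-x)<7.5)&(P[:,1]<0)&(P[:,1]>-150)
        o.append(f'{P[m,1].max():5.0f}({m.sum():3d})' if m.any() else '    .     ')
    print(zl,' '.join(o))
t0=cv2.imread('pics/t0.png');t1=cv2.imread('pics/t1.png')
cv2.imwrite('pics/z0.png',np.hstack([cv2.resize(a[120:220,290:390],None,fx=4,fy=4,interpolation=cv2.INTER_CUBIC) for a in(t0,t1)]))
s0=cv2.imread('pics/s0.png');s1=cv2.imread('pics/s1.png')
cv2.imwrite('pics/z1.png',np.hstack([cv2.resize(a[0:240,220:420],None,fx=2,fy=2,interpolation=cv2.INTER_CUBIC) for a in(s0,s1)]))
```

```text
60  -114( 27)  -131( 21)  -145( 11)     .          .          .          .          .     
80  -115( 28)  -130( 28)  -145( 11)     .          .          .          .          .     
100  -115( 30)  -131( 28)  -146(  8)     .          .          .          .          .     
120  -117( 30)  -130( 31)  -145( 10)     .          .          .          .          .     
140  -115( 30)  -130( 31)  -145( 11)     .          .          .          .          .     
160  -113(137)  -127( 26)     .        -97(  2)   -88(  1)     .        -57(  2)   -63(  3)
180  -132( 84)  -116( 84)   -99( 90)   -85( 89)   -71( 82)   -57( 73)   -52( 47)   -61( 19)
200  -131( 96)  -116( 94)  -102( 92)   -85( 99)   -72( 98)   -57( 99)   -52( 60)   -63( 19)
220  -132( 90)  -118( 89)  -102( 90)   -86( 94)   -72( 88)   -56( 96)   -53( 59)   -62( 20)
240     .          .          .          .        -72(  1)   -57(  1)   -53( 58)   -61( 24)
260   -89(240)   -78(247)   -61(254)   -47(249)   -35(228)   -37(112)   -52( 93)   -62( 86)
280  -103(162)   -88(157)   -72(149)   -59(161)   -49(128)   -53( 29)   -56( 42)   -51( 23)
300  -103(169)   -86(178)   -72(171)   -59(182)   -49(147)   -55( 30)   -54( 95)   -51( 90)
320  -102(174)   -89(188)   -73(192)   -57(179)   -47(145)   -53( 39)   -69( 30)   -82( 29)
340  -103(187)   -90(191)   -75(198)   -58(200)   -48(155)   -54( 33)   -69( 29)   -84( 36)
360  -104(212)   -89(203)   -73(209)   -59(205)   -49(175)   -53( 34)   -70( 35)   -86( 31)
380  -104(210)   -91(202)   -74(230)   -59(231)   -48(185)   -53( 36)   -71( 34)   -85( 36)
400  -104(249)   -88(241)   -72(240)   -60(234)   -49(184)   -56( 36)   -69( 41)   -84( 25)
420  -103(478)   -88(647)   -73(788)   -59(946)   -48(1060)   -53(861)   -66(700)   -82(573)
440     .          .          .          .          .          .          .          .
```

View pics/z0.png

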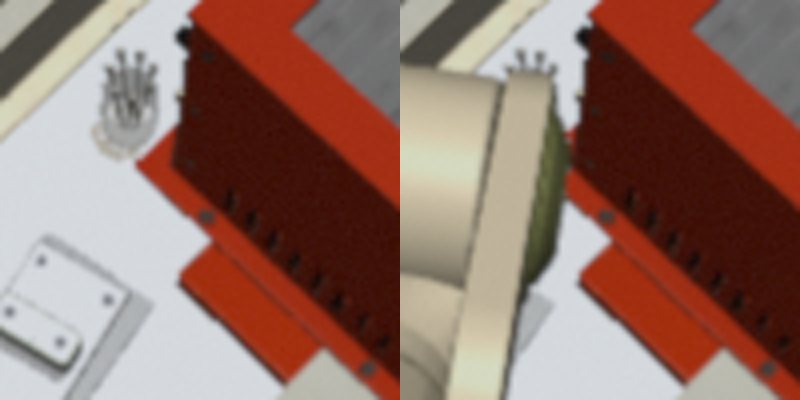

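View pics/z1.png

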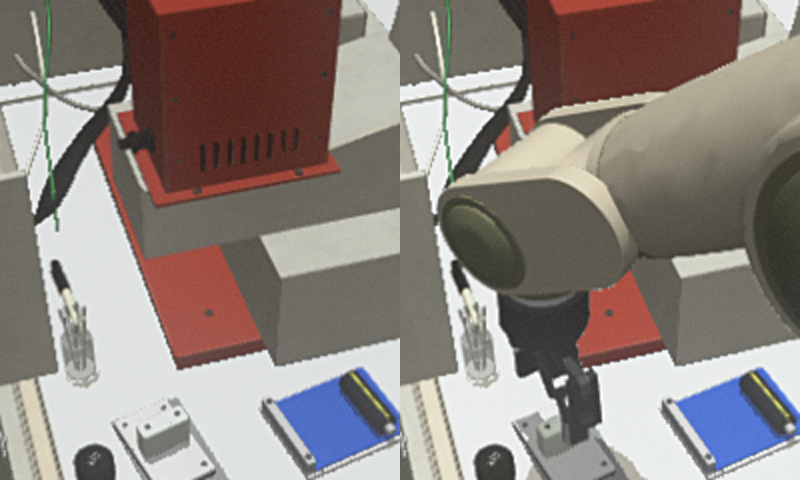

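Run:
```python
from plan import *
a=np.arctan2(24.44,575.17)
er=np.array([np.cos(a),np.sin(a)]);el=np.array([-er[1],er[0]])
A=[]
for n,f,g in(('top','t1','t0'),('scene','s1','s0')):
    q=np.load(f'pics/{f}.npz');d=q['d'];im=q['im'].astype(int);d0=np.load(f'pics/{g}.npz')['d'];K,D,R,t=KM(n)
    v,u=np.mgrid[0:400,0:640]; p=cv2.undistortPoints(np.stack([u,v],-1).reshape(-1,1,2).astype(float),K,D).reshape(-1,2)
    z=d.ravel();X=(np.c_[p*z[:,None],z]-t)@R
    m=(z>0)&((d0.ravel()-z>40))&(X[:,0]>500)&(X[:,2]>200)
    Q=X[m];C=im.reshape(-1,3)[m]
    L=np.c_[Q[:,:2]@er-575.7,(Q[:,:2]@el),Q[:,2]-139.6]
    green=(C[:,0]-C[:,2]>20)&(C[:,0]<110)
    if n=='scene':
        uu=u.ravel()[m];vv=v.ravel()[m]; cap_=(uu>238)&(uu<290)&(vv>90)&(vv<150)&(C.sum(1)<330)
    else: cap_=green&(Q[:,1]<0)
    G=L[cap_];print(n,len(G),'r',np.percentile(G[:,0],[2,50,98]).round(),'lat',np.percentile(G[:,1],[2,50,98]).round(),'z',np.percentile(G[:,2],[2,50,98]).round())
    for zz in range(120,280,10):
        b=L[(L[:,2]>zz)&(L[:,2]<=zz+10)&(abs(L[:,0])<60)]
        if len(b)>3: print(zz,'lat',np.percentile(b[:,1],[1,99]).round(),'r',np.percentile(b[:,0],[1,99]).round(),len(b))
```

```text
top 210 r [-44. -18.   8.] lat [-70. -61. -51.] z [199. 212. 251.]
180 lat [-67.  33.] r [-54.  51.] 21
190 lat [-71.  49.] r [-50.  48.] 114
200 lat [-69.  60.] r [-46.  48.] 611
210 lat [-65.  49.] r [-39.  43.] 1192
220 lat [-61.  51.] r [-28.  33.] 1934
230 lat [-59.  58.] r [-40.  20.] 321
240 lat [-55.  61.] r [-41.   3.] 316
250 lat [-51.  65.] r [-54. -15.] 311
260 lat [-47.  68.] r [-60. -33.] 462
270 lat [ 6. 72.] r [-60. -49.] 157
scene 2368 r [-42.  -7.  47.] lat [38. 66. 71.] z [121. 203. 255.]
120 lat [23. 39.] r [-32.  -2.] 44
130 lat [55. 58.] r [ 6. 22.] 4
140 lat [52. 63.] r [-15.  38.] 69
150 lat [50. 67.] r [-29.  46.] 88
160 lat [49. 71.] r [-42.  51.] 165
170 lat [49. 73.] r [-57.  53.] 264
180 lat [49. 73.] r [-58.  53.] 300
190 lat [48. 72.] r [-58.  53.] 348
200 lat [-50.  72.] r [-59.  49.] 407
210 lat [-49.  73.] r [-59.  43.] 440
220 lat [-48.  72.] r [-56.  33.] 1083
230 lat [-53.  73.] r [-59.  19.] 392
240 lat [-53.  73.] r [-59.   2.] 348
250 lat [-50.  73.] r [-59. -13.] 291
260 lat [-45.  73.] r [-60. -32.] 241
270 lat [14. 73.] r [-60. -47.] 98
```

Run:
```python
from plan import *
P=np.load('cloud.npy')
m=(P[:,2]>54)&(P[:,2]<66)&(abs(P[:,0]-590)<40)&(abs(P[:,1]-82)<40)
q=P[m];print(np.percentile(q[:,0],[1,50,99]),np.percentile(q[:,1],[1,50,99]),len(q))
c=cmd()
a=np.radians(-31.7);e=np.array([np.cos(a),np.sin(a)])
g=np.array([569.1,14.2])-38*e;print(g)
for t in([*g,140,58.3],[*g,73,58.3],[*g,100,58.3]):print(rel(c,t))
```

```text
[582.83202458 599.34796695 616.78292849] [ 69.08357369  86.23145934 103.39160323] 455
[536.76917784  34.16792274]
([-12.0, -37.9, -0.1], -90.0)
([-12.0, -37.9, 66.9], -90.0)
([-12.0, -37.9, 39.9], -90.0)
```

Call:
move_arm --series '[[[-6,-19,0],-10,0.87],[[-12,-38,0],-20,0.87],[[-12,-38,0],-30,0.87],[[-12,-38,0],-40,0.87],[[-12,-38,0],-50,0.87],[[-12,-38,0],-60,0.87],[[-12,-38,0],-70,0.87],[[-12,-38,0],-80,0.87],[[-12,-38,0],-90,0.87],[[-12,-38,0],-90,0.87]]'

```text
time_s: 3.58
eef_pos: [536.9, 34.1, 140.7]
ee_rot: [0.001, 0.274, 0.962, 0.0]
force: [-0.1, -0.8, -0.8]
grip_width: 0.869
```

Call:
move_arm --series '[[[0,0,20],0,0.87],[[0,0,35],0,0.87],[[0,0,45],0,0.87],[[0,0,45],0,0.87]]'

```text
time_s: 4.08
eef_pos: [536.5, 34.2, 94.4]
ee_rot: [-0.001, 0.274, 0.962, -0.0]
force: [-0.4, -0.1, -0.5]
grip_width: 0.874
```

Run:
```python
from plan import *
c=apply(apply(cmd(),[-12,-38,0],-90),[0,0,45],0);setc(c);m=meas();print(c,m[:2],m[2]['force'],m[2]['grip_width'])
im2,d=cap('scene','s2')
cv2.imwrite('pics/s2a.png',cv2.resize(im2[150:270,240:370,::-1],None,fx=5,fy=5,interpolation=cv2.INTER_CUBIC))
```

```text
[536.673459267084, 34.22548397455213, 94.894, 58.300000000000004] ([536.47, 34.23, 94.41, 58.25], array([-1.1e-03,  2.0e-04, -1.0e+00])) [-0.42366981 -0.10287211 -0.45409393] 0.8736449947899217
```

View pics/s2a.png

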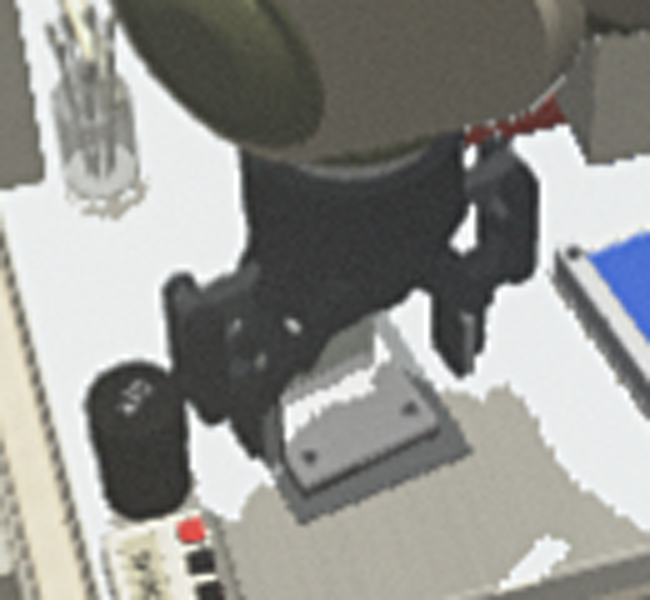

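Call:
move_arm --series '[[[0,0,12],0,0.87],[[0,0,20],0,0.87],[[0,0,23],0,0.87],[[0,0,23],0,0.87]]'

```text
time_s: 4.62
eef_pos: [536.6, 34.2, 71.7]
ee_rot: [-0.0, 0.273, 0.962, -0.0]
force: [0.0, -0.4, -0.0]
grip_width: 0.869
```

Run:
```python
from plan import *
c=apply(cmd(),[0,0,23],0);setc(c);m=meas();print(c,m[:2],m[2]['force'],m[2]['grip_width'])
im2,d=cap('scene','s3')
cv2.imwrite('pics/s3a.png',cv2.resize(im2[190:260,260:360,::-1],None,fx=7,fy=7,interpolation=cv2.INTER_CUBIC))
```

```text
[536.673459267084, 34.22548397455213, 71.894, 58.300000000000004] ([536.61, 34.21, 71.72, 58.3], array([-3.e-04,  0.e+00, -1.e+00])) [ 0.01524593 -0.44109319 -0.00082975] 0.8685630277255354
```

View pics/s3a.png

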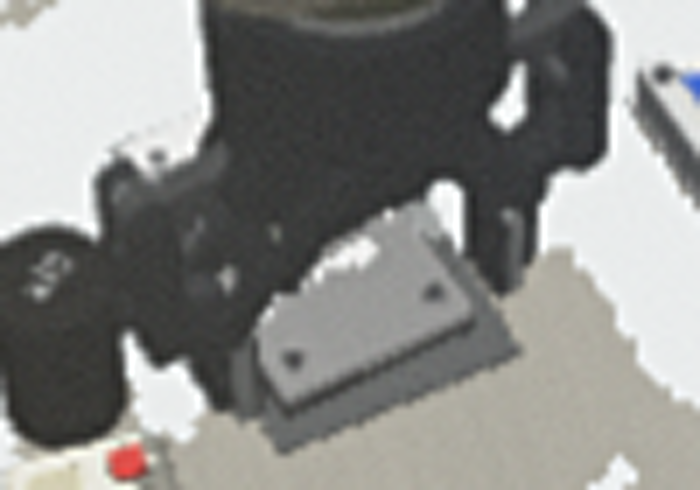

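Fingers straddle the plate, with their tips (px 230,410 and 505,285) about level with the mat. Closing now.

Call:
move_arm --series '[[[0,0,0],0,0.6],[[0,0,0],0,0.6],[[0,0,0],0,0.6],[[0,0,0],0,0.6],[[0,0,0],0,0.6]]' --force 40

```text
time_s: 5.3
eef_pos: [536.9, 34.2, 72.5]
ee_rot: [0.0, 0.273, 0.962, 0.0]
force: [-1.7, 0.9, 6.3]
grip_width: 0.688
```

Call:
move_arm --series '[[[0,0,-1.5],0,0.6],[[8,0,-1.5],0,0.6],[[16,0,-1.5],0,0.6],[[24,0,-1.5],0,0.6],[[30,0,-1.5],0,0.6],[[34,0,-1.5],0,0.6],[[34,0,0],0,0.6],[[34,0,0],0,0.6]]'

```text
time_s: 6.3
eef_pos: [507.5, 52.3, 72.4]
ee_rot: [-0.001, 0.273, 0.962, 0.0]
force: [-5.4, 2.2, 8.8]
grip_width: 0.691
```

Call:
move_arm --series '[[[0,0,0],0,0.87],[[0,0,0],0,0.87],[[0,0,-30],0,0.87],[[0,0,-60],0,0.87],[[0,0,-68],0,0.87],[[-20,0,-68],9,1],[[-38,0,-68],18,1],[[-38,0,-68],27,1],[[-38,0,-68],36,1],[[-38,0,-68],45,1]]'

```text
time_s: 7.55
eef_pos: [539.8, 32.0, 138.8]
ee_rot: [-0.001, 0.623, 0.783, -0.0]
force: [0.1, -0.8, -0.7]
grip_width: 0.999
```

Run:
```python
from plan import *
c=apply(apply(cmd(),[34,0,0],0),[-38,0,-68],45);setc(c);m=meas();print(c,m[:2],m[2]['force'],m[2]['grip_width'])
im2,d=cap('scene','s4')
cv2.imwrite('pics/s4a.png',cv2.resize(im2[180:270,255:375,::-1],None,fx=6,fy=6,interpolation=cv2.INTER_CUBIC))
```

```text
[540.0767037047802, 32.123597370263056, 139.894, 13.300000000000004] ([539.83, 32.03, 138.85, 12.99], array([-1.3e-03,  1.0e-04, -1.0e+00])) [ 0.10059084 -0.7698939  -0.68689266] 0.9988938172016347
```

View pics/s4a.png

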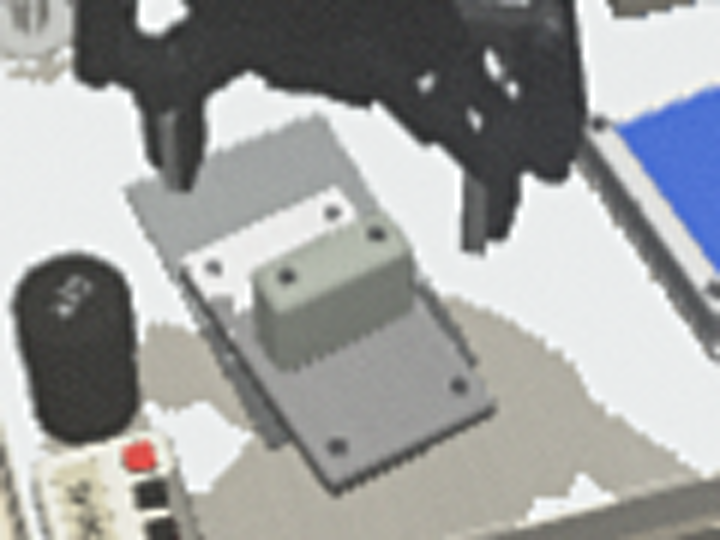

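Run:
```python
from plan import *
def S(l): return [(255+(x+.5)/6-.5,180+(y+.5)/6-.5) for x,y in l]
def ang(a,b): return np.degrees(np.arctan2(*(b-a)[:2][::-1])).round(1)
A=onplane('scene',S([(287,275),(376,234)]),52);print(A.mean(0),ang(*A))
A=onplane('scene',S([(332,213),(213,267),(337,446),(459,385)]),14);print(A.mean(0),ang(A[3],A[0]),ang(A[2],A[1]),ang(A[1],A[0]))
A=onplane('scene',S([(322,113),(127,188)]),4);print(A,ang(A[1],A[0]))
c=cmd();b=np.array([569.1-34*.851,14.2+34*.525]);b=np.array([540.2,32.0]);f=np.radians(58.3)
g=b+12*np.array([np.cos(f),np.sin(f)]);print(b,g)
for t in([*g,140,-31.7],[*g,92,-31.7]):print(rel(c,t))
print(proj('top',[*g,120]))
```

```text
[539.69633106  31.30012608  52.        ] -121.9
[539.73547537  31.24942488  14.        ] -30.9 -31.1 -122.0
[[590.00693753 -50.56630345   4.        ]
 [631.83286117   8.42413711   4.        ]] -125.3
[540.2  32. ] [546.50565981  42.20973331]
([8.3, 8.6, -0.1], 45.0)
([8.3, 8.6, 47.9], 45.0)
[[283.00977998 206.1822697 ]]
```

Call:
move_arm --series '[[[8.3,8.6,0],9,1],[[8.3,8.6,0],18,1],[[8.3,8.6,0],27,1],[[8.3,8.6,0],36,1],[[8.3,8.6,0],45,1],[[8.3,8.6,15],45,1],[[8.3,8.6,30],45,1],[[8.3,8.6,42],45,1],[[8.3,8.6,48],45,1],[[8.3,8.6,48],45,1]]'

```text
time_s: 8.85
eef_pos: [546.4, 42.2, 91.4]
ee_rot: [-0.0, 0.873, 0.487, -0.0]
force: [-0.4, 1.3, 0.8]
grip_width: 0.999
```

Call:
move_arm --series '[[[0,0,0],0,0.1],[[0,0,0],0,0.1],[[0,0,0],0,0.1],[[0,0,0],0,0.1],[[0,0,0],0,0.1],[[0,0,0],0,0.1],[[0,0,0],0,0.1],[[0,0,0],0,0.1]]' --force 80

```text
time_s: 9.85
eef_pos: [546.7, 42.1, 92.3]
ee_rot: [0.0, 0.873, 0.487, 0.0]
force: [0.2, 0.1, 5.5]
grip_width: 0.227
```

Run:
```python
from plan import *
c=apply(cmd(),[8.3,8.6,48],45);setc(c);m=meas();print(c,m[:2],m[2]['force'],m[2]['grip_width'])
im2,d=cap('scene','s5')
cv2.imwrite('pics/s5a.png',cv2.resize(im2[180:270,255:375,::-1],None,fx=6,fy=6,interpolation=cv2.INTER_CUBIC))
```

```text
[546.5366291920019, 42.17940975413058, 91.894, -31.699999999999996] ([546.74, 42.11, 92.26, -31.7], array([ 8.e-04, -1.e-04, -1.e+00])) [0.2167428  0.09617442 5.48266479] 0.22704376638218735
```

View pics/s5a.png

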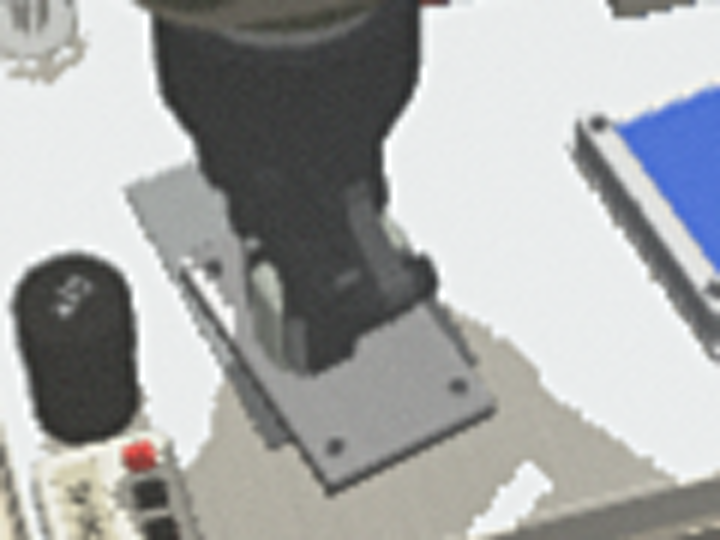

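```bash
cat >> plan.py <<'E'
O=np.array([434,-99.3]);SA=54.7
def stn(sx,sy):
    f=np.radians(SA);return (O+sx*np.array([np.cos(f),np.sin(f)])+sy*np.array([-np.sin(f),np.cos(f)])).tolist()
def tost(p):
    f=np.radians(SA);d=np.array(p[:2])-O;return [float(d@[np.cos(f),np.sin(f)]),float(d@[-np.sin(f),np.cos(f)])]
E
python3 - <<'E'
from plan import *
c=cmd()
for t in([546.5,42.2,162,-31.7],[*stn(40,75),162,20],[*stn(-62,75),162,54.7],[*stn(-62,26),162,54.7]):print(t,rel(c,t))
E
```

```text
[546.5, 42.2, 162, -31.7] ([-0.0, -0.0, -70.1], 0.0)
[395.90398571932826, -23.315174568030685, 162, 20] ([-134.9, -93.7, -70.1], -51.7)
[336.9625080322106, -106.56120875620704, 162, 54.7] ([-236.7, -100.1, -70.1], -86.4)
[376.9532499461385, -134.8762323509988, 162, 54.7] ([-239.8, -51.2, -70.1], -86.4)
```

Call:
move_arm --series '[[[0,0,-15],0,0.1],[[0,0,-35],0,0.1],[[0,0,-55],0,0.1],[[0,0,-70],0,0.1],[[0,0,-70],0,0.1]]'

```text
time_s: 10.52
eef_pos: [546.8, 42.1, 162.9]
ee_rot: [0.001, 0.873, 0.487, 0.001]
force: [-0.5, -0.8, -2.4]
grip_width: 0.222
```

Call:
move_arm --series '[[[-25,-17,0],-9,0.1],[[-60,-40,0],-18,0.1],[[-95,-65,0],-28,0.1],[[-135,-94,0],-38,0.1],[[-165,-96,0],-48,0.1],[[-195,-98,0],-58,0.1],[[-220,-99,0],-68,0.1],[[-237,-100,0],-78,0.1],[[-237,-100,0],-86.4,0.1],[[-237,-100,0],-86.4,0.1]]'

```text
time_s: 11.78
eef_pos: [336.6, -106.9, 161.5]
ee_rot: [-0.001, 0.304, 0.953, 0.0]
force: [-0.4, 0.4, -3.4]
grip_width: 0.219
```

Run:
```python
from plan import *
c=apply(apply(cmd(),[0,0,-70],0),[-237,-100,0],-86.4);setc(c);m=meas();print(c,m[:2],m[2]['force'],m[2]['grip_width'])
im2,d=cap('scene','s6');im,d=cap('top','t6')
cv2.imwrite('pics/s6a.png',cv2.resize(im2[120:280,330:530,::-1],None,fx=4,fy=4,interpolation=cv2.INTER_CUBIC))
cv2.imwrite('pics/t6a.png',cv2.resize(im[200:340,290:430,::-1],None,fx=4,fy=4,interpolation=cv2.INTER_CUBIC))
print(rel(c,[*stn(-62,26),162,54.7]))
```

```text
[336.91873694546933, -106.9156580721428, 161.894, 54.70000000000001] ([336.57, -106.85, 161.52, 54.6], array([-9.e-04,  6.e-04, -1.e+00])) [-0.44838747  0.38317623 -3.36833759] 0.21935183921976031
([-48.8, 0.3, -0.1], 0.0)
```

View pics/s6a.png

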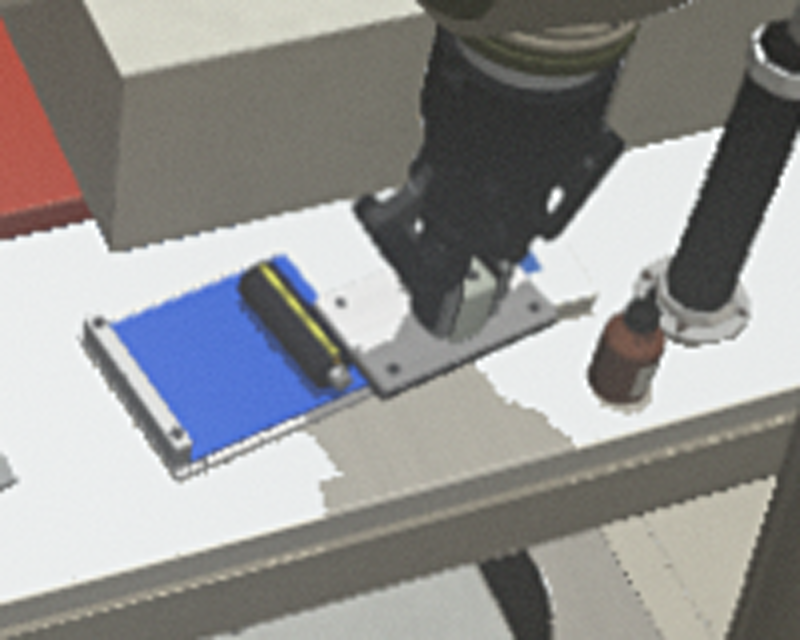

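View pics/t6a.png

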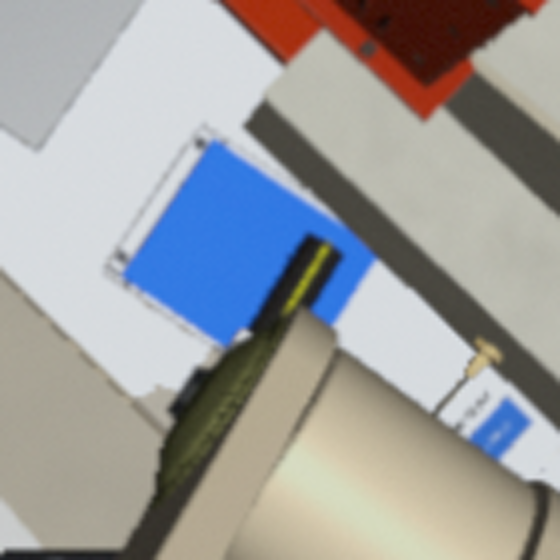

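```bash
cat > clr.py <<'E'
from plan import *
P0=np.load('cloud.npy');P0=P0[(P0[:,2]>60)]
def clr(x,y,z,phi):
    a=np.arctan2(y,x);er=np.array([np.cos(a),np.sin(a)]);el=np.array([-er[1],er[0]])
    d=P0[:,:2]-[x,y];r=d@er;l=d@el;h=P0[:,2]-z
    # wrist housing: box-ish cylinder about lateral axis
    rho=np.hypot(r,h-190);w=np.hypot(np.maximum(rho-53,0),np.maximum(abs(l)-73,0))
    i=w.argmin()
    f=np.radians(phi);j=d@[np.cos(f),np.sin(f)];k=d@[-np.sin(f),np.cos(f)]
    b=np.hypot(np.hypot(np.maximum(abs(j)-43,0),np.maximum(abs(k)-43,0)),np.where(h<0,-h,np.maximum(h-120,0)));q=b.argmin()
    return round(w[i],1),P0[i].round(),round(b[q],1),P0[q].round()
if __name__=='__main__':
    print('block orig',clr(575,24,92,-31.7)); print('now',clr(546,42,92,-31.7))
    for sx in(-62,-30,0,40,82): print(sx,clr(*stn(sx,26),120,54.7))
E
python3 clr.py
```

```text
block orig (np.float64(0.0), array([622.,  97., 266.]), np.float64(30.4), array([605., -61., 198.]))
now (np.float64(1.5), array([594., 120., 280.]), np.float64(36.3), array([597.,  81.,  60.]))
-62 (np.float64(25.1), array([ 418., -241.,  312.]), np.float64(8.7), array([ 391., -203.,  177.]))
-30 (np.float64(38.0), array([ 448., -221.,  285.]), np.float64(13.5), array([ 416., -177.,  159.]))
0 (np.float64(36.8), array([ 480., -149.,  268.]), np.float64(19.1), array([ 438., -157.,  169.]))
40 (np.float64(20.8), array([ 498., -140.,  301.]), np.float64(25.4), array([ 465., -129.,  157.]))
82 (np.float64(24.3), array([ 528., -109.,  310.]), np.float64(33.4), array([498., -96., 162.]))
```

Call:
move_arm --series '[[[-20,0,0],0,0.1],[[-40,0,0],0,0.1],[[-49,0,0],0,0.1],[[-49,0,15],0,0.1],[[-49,0,28],0,0.1],[[-49,0,36],0,0.1],[[-49,0,36],0,0.1]]'

```text
time_s: 12.75
eef_pos: [376.6, -135.0, 125.5]
ee_rot: [-0.001, 0.303, 0.953, 0.0]
force: [0.1, 0.5, -1.8]
grip_width: 0.222
```

Run:
```python
from plan import *
c=apply(cmd(),[-49,0,36],0);setc(c);m=meas();print(c,tost(c),m[:2],m[2]['force'],m[2]['grip_width'])
im2,d=cap('scene','s7');im,d=cap('top','t7')
cv2.imwrite('pics/s7a.png',cv2.resize(im2[160:250,345:465,::-1],None,fx=6,fy=6,interpolation=cv2.INTER_CUBIC))
cv2.imwrite('pics/t7a.png',cv2.resize(im[200:340,290:430,::-1],None,fx=4,fy=4,interpolation=cv2.INTER_CUBIC))
```

```text
[376.9094788593972, -135.23068166693457, 125.894, 54.70000000000001] [-62.3145728667144, 25.830901989577217] ([376.63, -135.03, 125.5, 54.69], array([-1.e-03,  7.e-04, -1.e+00])) [ 0.05576191  0.45998056 -1.77746038] 0.22158471505336888
```

View pics/s7a.png

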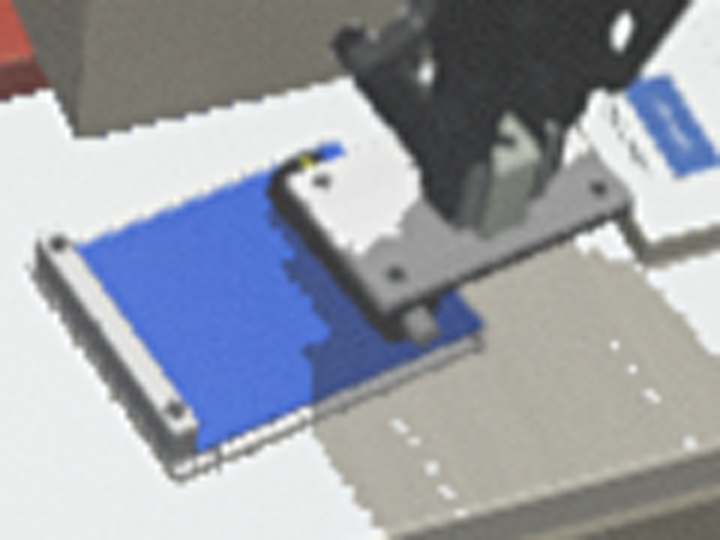

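View pics/t7a.png

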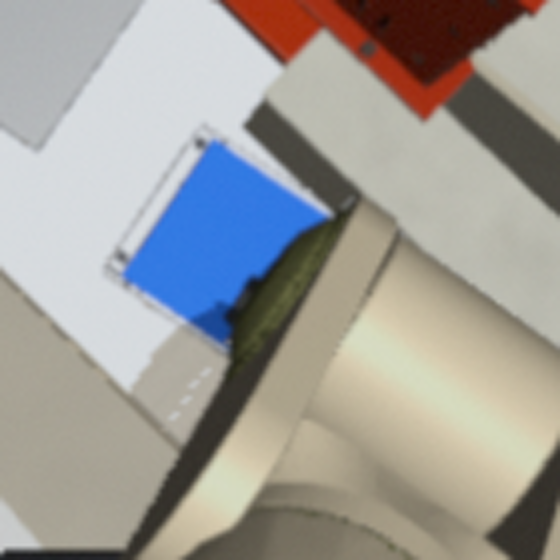

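Run:
```python
from plan import *
def S(l): return [(345+(x+.5)/6-.5,160+(y+.5)/6-.5) for x,y in l]
def ang(a,b): return np.degrees(np.arctan2(*(b-a)[:2][::-1])).round(1)
A=onplane('scene',S([(321,182),(396,274),(598,188)]),125.5-88+10)
print([np.round(tost(a),1) for a in A],ang(A[0],A[1]),ang(A[2],A[1]))
# bar screws & roller end in this view
B=onplane('scene',S([(58,243),(176,410)]),24);print([np.round(tost(a),1) for a in B],ang(B[0],B[1]))
```

```text
[array([-22.6,  -6.6]), array([-23.6,  37.2]), array([-103.4,   36.9])] 146.0 54.9
[array([ 56.7, -39.1]), array([56.3, 37.7])] 145.0
```

Call:
move_arm --series '[[[0,0,3],0,0.1],[[0,0,5],0,0.1],[[0,0,6],0,0.1],[[0,0,6],0,0.1],[[0,0,6],0,0.1]]'

```text
time_s: 13.48
eef_pos: [376.9, -135.2, 120.1]
ee_rot: [0.0, 0.303, 0.953, 0.0]
force: [-1.5, 1.7, 4.5]
grip_width: 0.222
```

Call:
move_arm --series '[[[0,0,0.5],0,0.1],[[0,4,0.5],0,0.1],[[0,12,0.5],0,0.1],[[0,20,0.5],0,0.1],[[0,28,0.5],0,0.1],[[0,36,0.5],0,0.1],[[0,44,0.5],0,0.1],[[0,52,0.5],0,0.1],[[0,60,0.5],0,0.1],[[0,60,0.5],0,0.1]]'

```text
time_s: 14.72
eef_pos: [410.5, -84.9, 120.0]
ee_rot: [-0.002, 0.303, 0.953, 0.001]
force: [-12.8, 10.9, 25.5]
grip_width: 0.224
```

Run:
```python
from plan import *
c=apply(cmd(),[0,60,6.5],0);setc(c);m=meas();print(c,tost(c),tost(m[0]),m[:2],m[2]['force'],m[2]['grip_width'])
im2,d=cap('scene','s8');im,d=cap('top','t8')
cv2.imwrite('pics/s8a.png',cv2.resize(im2[160:250,335:455,::-1],None,fx=6,fy=6,interpolation=cv2.INTER_CUBIC))
```

```text
[411.5809363224075, -86.26242626212496, 119.394, 54.70000000000001] [-2.314572866714405, 25.830901989577224] [-1.8177416772302184, 27.556142966584805] ([410.46, -84.86, 120.04, 54.75], array([-0.0039,  0.0025, -1.    ])) [-12.77016087  10.86332762  25.46225793] 0.2240142011033742
```

View pics/s8a.png

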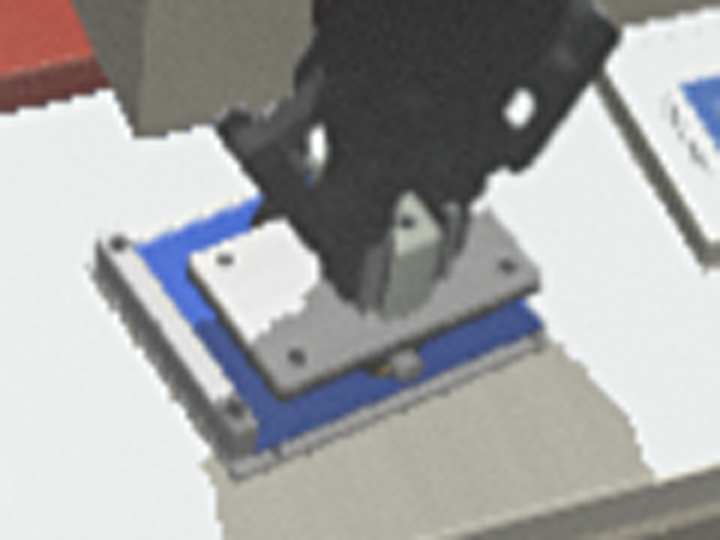

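Run:
```python
from plan import *
def S(l,x0=335): return [(x0+(x+.5)/6-.5,160+(y+.5)/6-.5) for x,y in l]
A=onplane('scene',S([(405,364)]),20);print('shaft now',tost(A[0]))
A=onplane('scene',S([(424,324)],345),20);print('shaft before',tost(A[0]))
A=onplane('scene',S([(224,260),(296,357),(507,267)]),42);print([np.round(tost(a),1) for a in A])
```

```text
shaft now [-3.6746911581313384, 44.25355849920759]
shaft before [-35.700535345832634, 42.133140580006284]
[array([37.4, -5. ]), array([36.9, 39.2]), array([-43.1,  38.9])]
```

Call:
move_arm --series '[[[2,0,-0.7],0,0.1],[[2,0,-0.7],0,0.1]]'

```text
time_s: 15.08
eef_pos: [409.7, -84.9, 120.1]
ee_rot: [-0.0, 0.303, 0.953, 0.0]
force: [-3.4, 2.8, 5.9]
grip_width: 0.225
```

Call:
move_arm --series '[[[0,4,0],0,0.1],[[0.3,12,0],0,0.1],[[0.6,20,0],0,0.1],[[0.8,28,0],0,0.1],[[1.1,36,0],0,0.1],[[1.4,44,0],0,0.1],[[1.6,52,0],0,0.1],[[1.8,60,0],0,0.1],[[2,66,0],0,0.1],[[2,66,0],0,0.1]]'

```text
time_s: 16.32
eef_pos: [446.2, -29.6, 120.1]
ee_rot: [-0.001, 0.303, 0.953, 0.0]
force: [-5.4, 4.1, 6.8]
grip_width: 0.219
```

Run:
```python
from plan import *
c=apply(apply(cmd(),[2,0,-.7],0),[2,66,0],0);setc(c);m=meas();print(c,tost(c),tost(m[0]),m[:2],m[2]['force'],m[2]['grip_width'])
im2,d=cap('scene','s9')
cv2.imwrite('pics/s9a.png',cv2.resize(im2[160:250,315:435,::-1],None,fx=6,fy=6,interpolation=cv2.INTER_CUBIC))
```

```text
[446.4549891713982, -30.085914819300363, 120.09400000000001, 54.70000000000001] [63.68542713328559, 29.83090198957725] [63.92547869323523, 30.350060524498595] ([446.17, -29.59, 120.07, 54.71], array([-1.5e-03,  7.0e-04, -1.0e+00])) [-5.36267787  4.0737242   6.80317838] 0.2194078732173039
```

View pics/s9a.png

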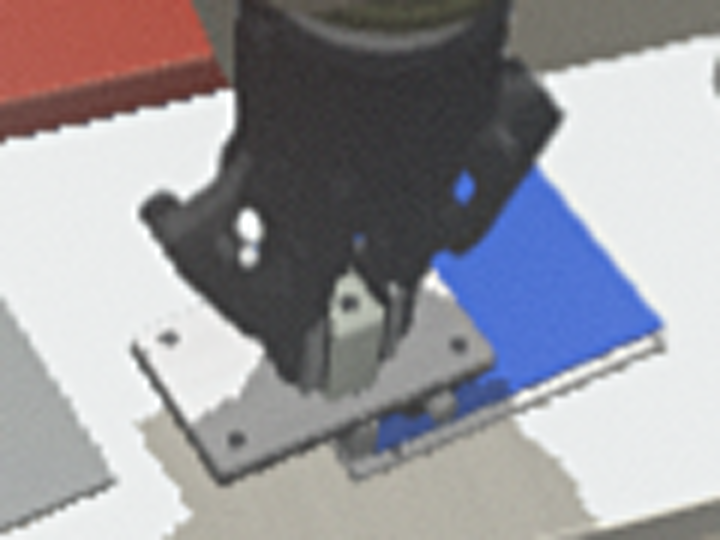

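Run:
```python
from plan import *
def S(l,x0=315): return [(x0+(x+.5)/6-.5,160+(y+.5)/6-.5) for x,y in l]
A=onplane('scene',S([(441,404)]),20);print('shaft now',tost(A[0]))
A=onplane('scene',S([(168,338),(237,440),(459,345)]),42);print([np.round(tost(a),1) for a in A])
```

```text
shaft now [29.03052911606481, 45.629524854303035]
[array([103.1,  -2.7]), array([102.7,  41.8]), array([22.2, 41.3])]
```

Call:
move_arm --series '[[[0.2,4,0],0,0.1],[[0.3,8,0],0,0.1],[[0.4,12,0],0,0.1],[[0.5,15,0],0,0.1],[[0.5,15,0],0,0.1]]'

```text
time_s: 17.0
eef_pos: [454.3, -17.2, 120.0]
ee_rot: [-0.001, 0.303, 0.953, 0.0]
force: [-4.7, 3.8, 6.4]
grip_width: 0.22
```

Call:
move_arm --series '[[[0.1,2,0],0,0.1],[[0.1,4,0],0,0.1],[[0.1,4,0],0,0.1]]'

```text
time_s: 17.38
eef_pos: [457.1, -14.3, 120.1]
ee_rot: [0.0, 0.303, 0.953, -0.0]
force: [-2.2, -0.1, 1.9]
grip_width: 0.222
```

Run:
```python
from plan import *
c=apply(apply(cmd(),[.5,15,0],0),[.1,4,0],0);setc(c);m=meas();print(c,tost(c),tost(m[0]),m[:2],m[2]['force'],m[2]['grip_width'])
f=m[2]['force'];print('f sx,sy',f[0]*.578+f[1]*.816,-f[0]*.816+f[1]*.578)
im2,d=cap('scene','s10');im,d=cap('top','t10')
cv2.imwrite('pics/s10a.png',cv2.resize(im2[190:250,355:435,::-1],None,fx=9,fy=9,interpolation=cv2.INTER_CUBIC))
cv2.imwrite('pics/t10a.png',cv2.resize(im[215:305,295:395,::-1],None,fx=6,fy=6,interpolation=cv2.INTER_CUBIC))
```

```text
[456.9446014806367, -14.232586033147214, 120.09400000000001, 54.70000000000001] [82.68542713328559, 30.43090198957725] [82.68315202295261, 30.300148045006416] ([457.05, -14.31, 120.06, 54.7], array([ 2.e-04, -2.e-04, -1.e+00])) [-2.21188533 -0.09049589  1.93965316] 0.2221923777050897
f sx,sy -1.3523143676021803 1.7525918062952217
```

View pics/s10a.png

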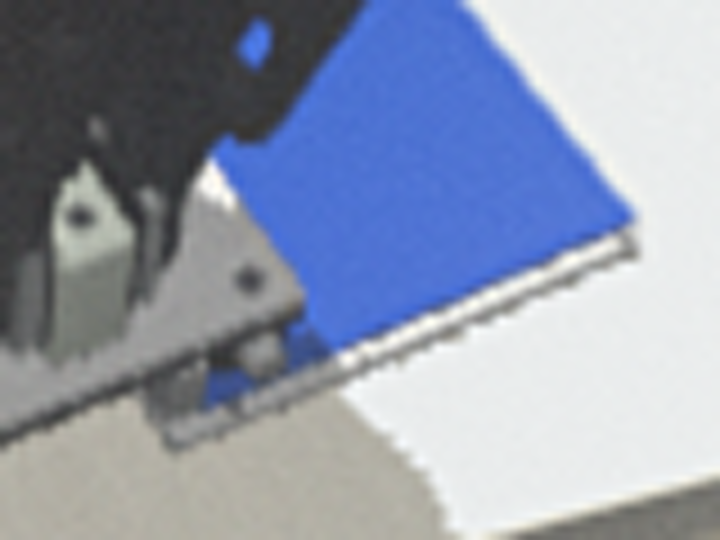

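View pics/t10a.png

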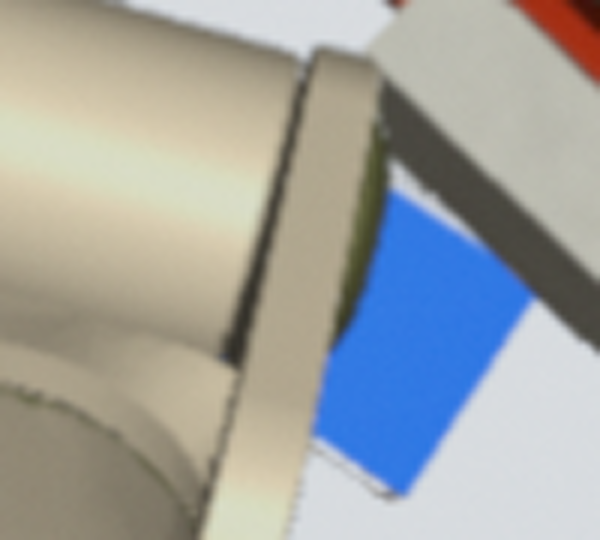

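Run:
```python
from plan import *
A=onplane('scene',[(355+(262.5)/9-.5,190+(355.5)/9-.5)],20);print('shaft now',tost(A[0]))
```

```text
shaft now [39.167696868060226, 46.02389235364416]
```

Call:
move_arm --series '[[[0,1,0.6],0,0.1],[[0,2,0.6],0,0.1],[[0,2.5,0.6],0,0.1],[[0,2.5,0.6],0,0.1]]'

```text
time_s: 17.98
eef_pos: [458.5, -12.8, 119.9]
ee_rot: [0.0, 0.303, 0.953, -0.001]
force: [-4.5, -4.9, 6.6]
grip_width: 0.22
```

Run:
```python
from plan import *
c=apply(cmd(),[0,2.5,.6],0);setc(c);m=meas();print(tost(c),tost(m[0]),m[:2],m[2]['force'])
f=m[2]['force'];print('f sx,sy',f[0]*.578+f[1]*.816,-f[0]*.816+f[1]*.578)
im2,d=cap('scene','s11')
cv2.imwrite('pics/s11a.png',cv2.resize(im2[190:250,355:435,::-1],None,fx=9,fy=9,interpolation=cv2.INTER_CUBIC))
```

```text
[85.18542713328557, 30.43090198957726] [84.75579613898671, 30.003253504353918] ([458.49, -12.79, 119.85, 54.72], array([ 3.0e-04, -1.3e-03, -1.0e+00])) [-4.48979964 -4.85527829  6.561445  ]
f sx,sy -6.557011276888751 0.8573256535519342
```

View pics/s11a.png

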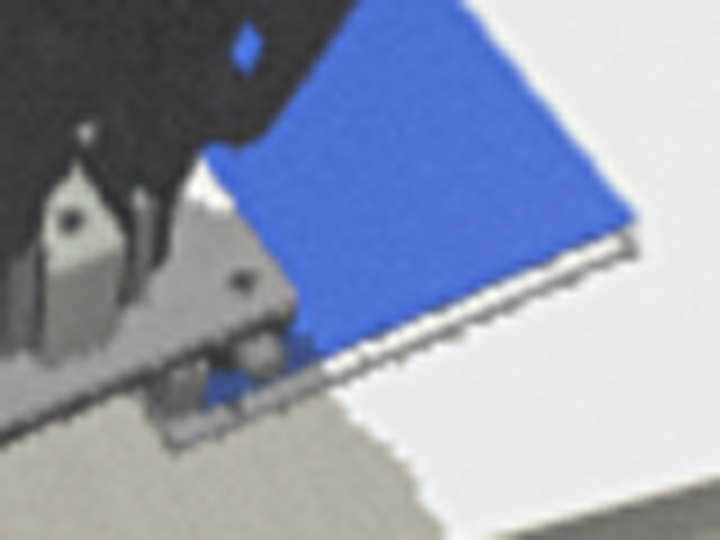

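Call:
move_arm --series '[[[0,0,-3],0,0.1],[[0,0,-10],0,0.1],[[0,0,-25],0,0.1],[[0,0,-42],0,0.1],[[20,0,-42],0,0.1],[[55,0,-42],0,0.1],[[90,0,-42],0,0.1],[[105,0,-42],0,0.1]]'

```text
time_s: 19.02
eef_pos: [371.7, 49.2, 161.7]
ee_rot: [0.0, 0.303, 0.953, 0.0]
force: [0.5, -0.3, -3.1]
grip_width: 0.224
```

Run:
```python
from plan import *
c=apply(cmd(),[105,0,-42],0);setc(c);m=meas();print(tost(c),c,m[:2],m[2]['force'],m[2]['grip_width'])
im,d=cap('top','t12');im2,d=cap('scene','s12')
cv2.imwrite('pics/t12a.png',cv2.resize(im[220:310,305:405,::-1],None,fx=6,fy=6,interpolation=cv2.INTER_CUBIC))
cv2.imwrite('pics/s12a.png',cv2.resize(im2[160:250,315:435,::-1],None,fx=6,fy=6,interpolation=cv2.INTER_CUBIC))
```

```text
[85.18542713328556, 135.43090198957728] [372.6947985831786, 48.482808502321234, 161.49400000000003, 54.70000000000001] ([371.69, 49.24, 161.72, 54.74], array([ 2.e-04,  2.e-04, -1.e+00])) [ 0.54116013 -0.31893007 -3.1254601 ] 0.22352326299431052
```

View pics/t12a.png

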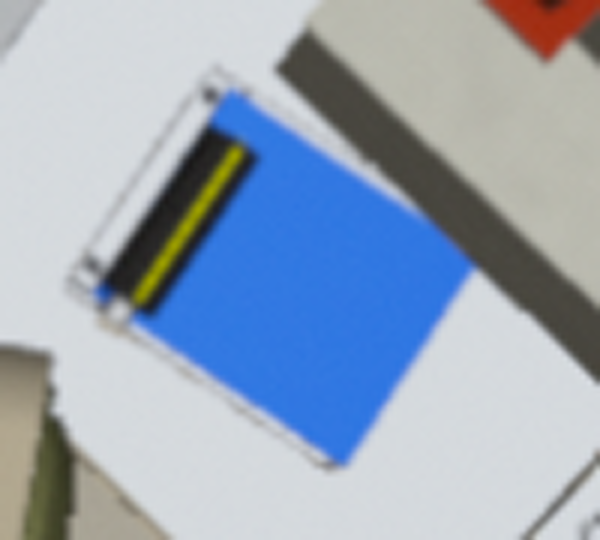

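View pics/s12a.png

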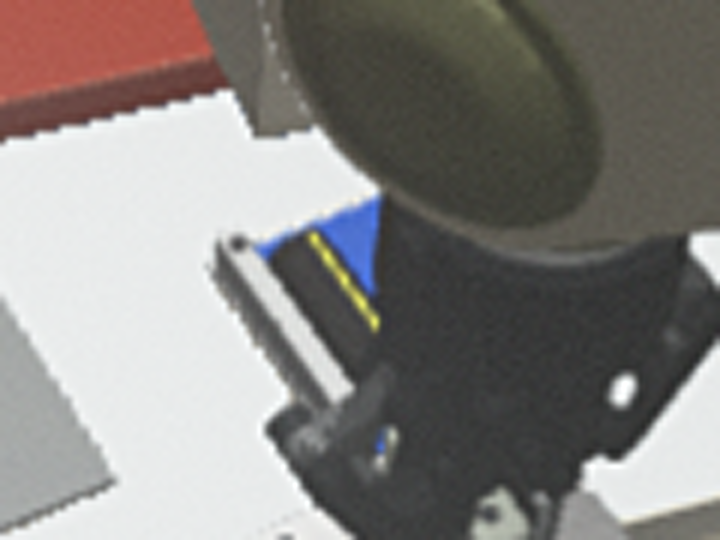

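```bash
python3 - <<'E'
from plan import *
def B(l): return [(305+(x+.5)/6-.5,220+(y+.5)/6-.5) for x,y in l]
A=onplane('top',B([(208,128),(257,160),(152,317),(103,288)]),20);print([np.round(tost(a),1) for a in A])
A=onplane('top',B([(240,147),(140,303)]),29);print([np.round(tost(a),1) for a in A])
# silhouette check via overlay
im=np.load('pics/t12.npz')['im'];p=[(box(stn(40,4),SA,(-12,12),(-35,35),20),(0,0,255)),(box(O,SA,(52,52.1),(-46,46),24),(0,255,255)),(box(O,SA,(52,52.1),(-46,46),8),(0,255,0))]
overlay('top',im,p,(310,225,60,60),10,'pics/ov12.png')
# mat plan: mat centre, angle; release centre-34 along; regrip later
M=np.array([564.3,12.4]);a=np.radians(-34.9);e=np.array([np.cos(a),np.sin(a)]);n=np.array([-e[1],e[0]])
bc=M-32*e; g=bc+12*n;print('block',bc,'grasp',g)
c=cmd()
for t in([*stn(60,150),161.5,30],[500,60,161.5,-10],[*g,161.5,-34.9]):print(np.round(t[:2]),rel(c,t))
E
cat >> clr.py <<'E'
    print(clr(544.9,40.5,92,-34.9)); 
    print(clr(500,60,161,0))
E
python3 clr.py | tail -2
```

```text
[array([ 51. , -27.4]), array([ 29.7, -27.8]), array([29.3, 40.8]), array([49.8, 42.3])]
[array([ 37.6, -27.2]), array([35.8, 39.4])]
block [538.05513997  30.70866795] grasp [544.92089045  40.55049046]
[346.  36.] ([14.6, -25.2, -0.0], 24.7)
[500  60] ([-97.2, 83.0, -0.0], 64.7)
[545.  41.] ([-145.1, 93.0, -0.0], 89.6)
(np.float64(3.4), array([594., 120., 280.]), np.float64(37.8), array([597.,  81.,  60.]))
(np.float64(44.3), array([590., 125., 342.]), np.float64(51.4), array([591., 122., 231.]))
```

View pics/ov12.png

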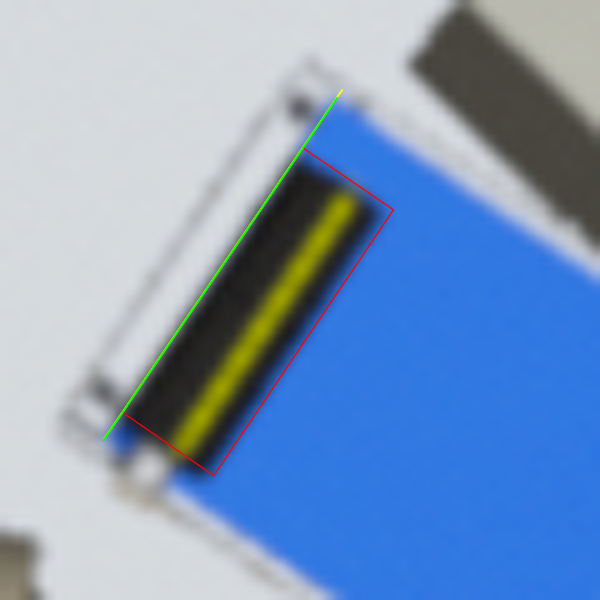

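```bash
cat > ang.py <<'E'
from plan import *
def yl(f,n='top',z=30):
    im=np.load(f'pics/{f}.npz')['im'].astype(float)
    y=np.clip(np.minimum(im[...,0],im[...,1])-im[...,2]-20,0,None)
    m=np.zeros_like(y)
    v,u=np.mgrid[0:400,0:640]
    r={'top':(315,232,385,302),'scene':(350,170,430,240)}[n]
    k=(u>r[0])&(u<r[2])&(v>r[1])&(v<r[3])&(y>10)
    w=y[k];p=np.c_[u[k],v[k]].astype(float);c=(p*w[:,None]).sum(0)/w.sum();q=p-c
    ev,V=np.linalg.eigh((q*w[:,None]).T@q/w.sum());d=V[:,1];s=np.sqrt(ev[1])*1.5
    A=onplane(n,[c-d*s,c+d*s],z);a=np.degrees(np.arctan2(*(A[1]-A[0])[:2][::-1]));print(f,n,'line',a%180,c,len(w),np.round(tost(A.mean(0)),1))
def edge(f,n,pl,pr,z,ch=2,half=6):
    "sub-pixel edge between image points pl..pr: max gradient across"
    im=np.load(f'pics/{f}.npz')['im'].astype(np.float32)[...,ch];a=np.array(pl,float);b=np.array(pr,float)
    t=(b-a)/np.linalg.norm(b-a);nn=np.array([-t[1],t[0]]);pts=[]
    for s in np.linspace(0,1,25):
        o=np.arange(-half,half+.01,.2);P=(a+(b-a)*s)+o[:,None]*nn
        g=cv2.remap(im,P[:,0].astype(np.float32)[None],P[:,1].astype(np.float32)[None],cv2.INTER_LINEAR)[0]
        G=np.abs(np.gradient(cv2.GaussianBlur(g[None],(0,0),2)[0]));i=G.argmax();w=G[max(i-6,0):i+7];pts.append(P[max(i-6,0):i+7].T@w/w.sum())
    A=onplane(n,pts,z)[:,:2];d=A-np.median(A,0);vx,vy,x0,y0=cv2.fitLine(A.astype(np.float32),cv2.DIST_HUBER,0,.01,.01).ravel()
    r=np.abs((A-[x0,y0])@[-vy,vx]);print(f,'edge',np.degrees(np.arctan2(vy,vx))%180,np.round(tost([x0,y0]),2),'res',np.median(r).round(2))
if __name__=='__main__':
    def B(x,y): return (305+(x+.5)/6-.5,220+(y+.5)/6-.5)
    yl('t0');yl('s0','scene');yl('t12')
    print('pad far edge');edge('t0','top',B(460,288),B(355,450),8,0)
    print('pad/bar edge');edge('t0','top',B(225,105),B(105,288),8,0,3)
    print('pad long edge');edge('t0','top',B(325,450),B(120,310),8,0,3)
    print('roller back edge');edge('t12','top',B(250,170),B(160,307),20,2,3)
    print('roller bar edge');edge('t12','top',B(205,137),B(112,278),20,0,3)
    print('roller start edges');edge('t0','top',B(420,275),B(332,418),20,2,3);edge('t0','top',B(368,240),B(280,383),20,2,3)
E
python3 ang.py
```

```text
t0 top line 146.715677232242 [363.12541447 274.34250049] 91 [-31.7   4.1]
s0 scene line 146.87818545903028 [403.8528827  196.41789264] 66 [-33.6   0.9]
t12 top line 145.07502817017138 [335.89253615 256.97994008] 103 [37.5  6.5]
pad far edge
t0 edge 145.10312 [-58.89   5.99] res 0.08
pad/bar edge
t0 edge 145.07806 [52.53  9.05] res 0.12
pad long edge
t0 edge 54.90451 [-6.88 45.39] res 0.08
roller back edge
t12 edge 145.00066 [29.54  5.54] res 0.1
roller bar edge
t12 edge 145.31464 [52.29  9.71] res 0.07
roller start edges
t0 edge 146.96375 [-43.05   8.27] res 0.12
t0 edge 146.89066 [-19.68   7.01] res 0.17
```

Run:
```python
from ang import *
im=np.load('pics/t12.npz')['im']
cv2.imwrite('pics/t12m.png',cv2.resize(im[165:245,260:340,::-1],None,fx=7,fy=7,interpolation=cv2.INTER_CUBIC))
im=np.load('pics/s12.npz')['im']
cv2.imwrite('pics/s12m.png',cv2.resize(im[185:265,265:345,::-1],None,fx=7,fy=7,interpolation=cv2.INTER_CUBIC))
cs=box([564.5,12.3],-34.9,(-58,58),(-37,37),4);print(proj('top',cs),proj('scene',cs))
from scipy.optimize import least_squares
for f,n in(('t12','top'),('s12','scene')):
    g=cv2.GaussianBlur(np.load(f'pics/{f}.npz')['im'].astype(np.float32).mean(2),(0,0),.7)
    q=proj(n,cs);E=[]
    for i in range(4):
        a,b=q[i],q[(i+1)%4];t=(b-a)/np.linalg.norm(b-a);nn=np.array([-t[1],t[0]])
        for s in np.linspace(.12,.88,20):
            o=np.arange(-3,3.01,.1);P=(a+(b-a)*s+o[:,None]*nn).astype(np.float32)
            v=cv2.remap(g,P[None,:,0],P[None,:,1],cv2.INTER_CUBIC)[0];G=np.abs(np.gradient(v));k=G.argmax()
            if G[k]*10>8:E.append((i,P[k]))
    W=onplane(n,[e[1] for e in E],4)[:,:2];I=np.array([e[0] for e in E])
    print(n,[(I==i).sum() for i in range(4)])
    def res(p):
        a=np.radians(p[2]);L=(W-p[:2])@np.array([[np.cos(a),-np.sin(a)],[np.sin(a),np.cos(a)]])
        return np.choose(I,[L[:,1]+37,L[:,0]-58,L[:,1]-37,L[:,0]+58])
    r=least_squares(res,[564.5,12.3,-34.9],loss='soft_l1');print(n,r.x,[np.median(res(r.x)[I==i]).round(2) for i in range(4) if (I==i).any()])
```

```text
[[299.13105117 237.61080562]
 [328.09935328 195.62929635]
 [301.38383311 177.85303801]
 [272.1156999  219.16276723]] [[334.53794587 239.6123074 ]
 [308.02675098 198.037132  ]
 [274.88355545 211.01663804]
 [299.68254846 254.38053881]]
top [np.int64(20), np.int64(20), np.int64(20), np.int64(20)]
top [564.43818062  12.44549183 -35.36826591] [np.float64(-0.9), np.float64(1.25), np.float64(1.35), np.float64(-1.12)]
scene [np.int64(20), np.int64(20), np.int64(20), np.int64(20)]
scene [564.40987864  13.44159188 -35.25780199] [np.float64(-0.58), np.float64(1.12), np.float64(0.51), np.float64(-0.75)]
```

View pics/t12m.png

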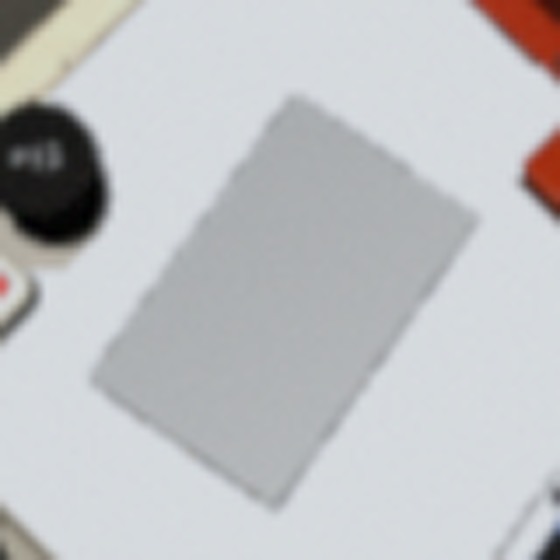

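Run:
```python
from plan import *
M=np.array([564.4,12.7]);a=np.radians(-35.3);e=np.array([np.cos(a),np.sin(a)]);n=np.array([-e[1],e[0]])
bc=M-32*e; g=bc+12*n;print('block',bc,'grasp',g)
c=cmd()
for t in([460,60,161.5,10],[*g,161.5,-35.3]):print(np.round(t[:2]),rel(c,t))
```

```text
block [538.28359712  31.19144398] grasp [545.21788861  40.98509506]
[460  60] ([-64.6, 59.8, -0.0], 44.7)
[545.  41.] ([-145.1, 93.6, -0.0], 90.0)
```

Call:
move_arm --series '[[[-15,14,0],9,0.1],[[-32,30,0],18,0.1],[[-48,45,0],27,0.1],[[-64,59,0],36,0.1],[[-85,68,0],45,0.1],[[-105,77,0],54,0.1],[[-125,85,0],63,0.1],[[-140,91,0],72,0.1],[[-145,93.6,0],81,0.1],[[-145,93.6,0],90,0.1]]'

```text
time_s: 20.38
eef_pos: [546.5, 40.1, 161.2]
ee_rot: [0.0, 0.89, 0.457, 0.0]
force: [-0.2, 0.0, -2.6]
grip_width: 0.224
```

Call:
move_arm --series '[[[0,0,20],0,0.1],[[0,0,40],0,0.1],[[0,0,55],0,0.1],[[0,0,64],0,0.1],[[0,0,64],0,0.1]]'

```text
time_s: 21.0
eef_pos: [545.2, 40.9, 97.1]
ee_rot: [-0.0, 0.888, 0.459, -0.0]
force: [-0.0, 0.1, -2.1]
grip_width: 0.22
```

Run:
```python
from plan import *
c=apply(apply(cmd(),[-145,93.6,0],90),[0,0,64],0);setc(c);m=meas();print(c,m[:2],m[2]['force'],m[2]['grip_width'])
```

```text
[545.1222227870979, 41.08393139821598, 97.49400000000003, -35.29999999999999] ([545.2, 40.92, 97.13, -35.31], array([-6.e-04,  1.e-04, -1.e+00])) [-0.04830835  0.05502536 -2.10414288] 0.22028614629115487
```

Lower the last 5 mm and release.

Call:
move_arm --series '[[[0,0,3],0,0.1],[[0,0,5],0,0.1],[[0,0,5.4],0,0.1],[[0,0,5.4],0,0.1],[[0,0,5.4],0,0.3],[[0,0,5.4],0,0.6],[[0,0,5.4],0,1],[[0,0,5.4],0,1],[[0,0,5.4],0,1]]'

```text
time_s: 22.12
eef_pos: [545.1, 41.0, 92.1]
ee_rot: [0.0, 0.888, 0.459, 0.0]
force: [0.0, 0.1, -1.4]
grip_width: 1.002
```

Call:
move_arm --series '[[[0,0,-20],0,1],[[0,0,-45],0,1],[[0,0,-55],0,1],[[10,-20,-55],0,1],[[30,-60,-55],-9,1],[[50,-100,-55],-18,1],[[60,-130,-55],-27,0.87],[[60,-130,-55],-36,0.87]]'

```text
time_s: 23.12
eef_pos: [471.2, 167.5, 146.1]
ee_rot: [-0.001, 0.7, 0.714, -0.001]
force: [0.2, -0.2, -0.9]
grip_width: 0.873
```

Run:
```python
from plan import *
c=apply(apply(cmd(),[0,0,5.4],0),[60,-130,-55],-36);setc(c);m=meas();print(c,m[:2],m[2]['force'],m[2]['grip_width'])
im,d=cap('top','t13');im2,d=cap('scene','s13')
cv2.imwrite('pics/t13a.png',cv2.resize(im[165:255,250:350,::-1],None,fx=6,fy=6,interpolation=cv2.INTER_CUBIC))
cv2.imwrite('pics/s13a.png',cv2.resize(im2[180:270,255:355,::-1],None,fx=6,fy=6,interpolation=cv2.INTER_CUBIC))
```

```text
[473.6957935396875, 165.17367797288125, 147.09400000000002, 0.70000000000001] ([471.22, 167.49, 146.08, 1.18], array([-0.0027, -0.    , -1.    ])) [ 0.2480274  -0.19932012 -0.8860577 ] 0.8734009109480704
```

View pics/t13a.png

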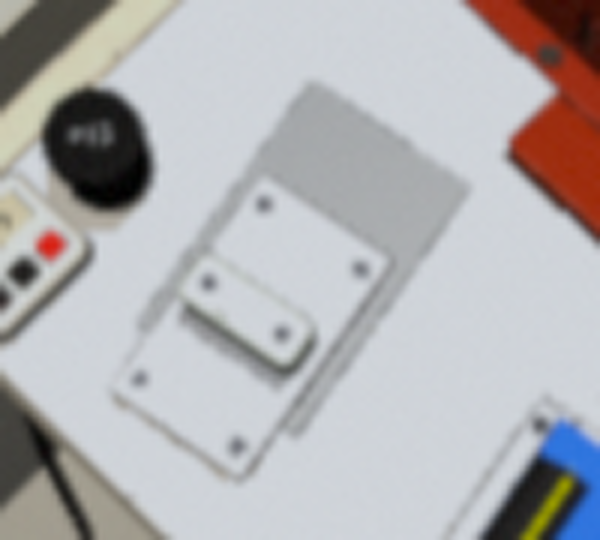

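View pics/s13a.png

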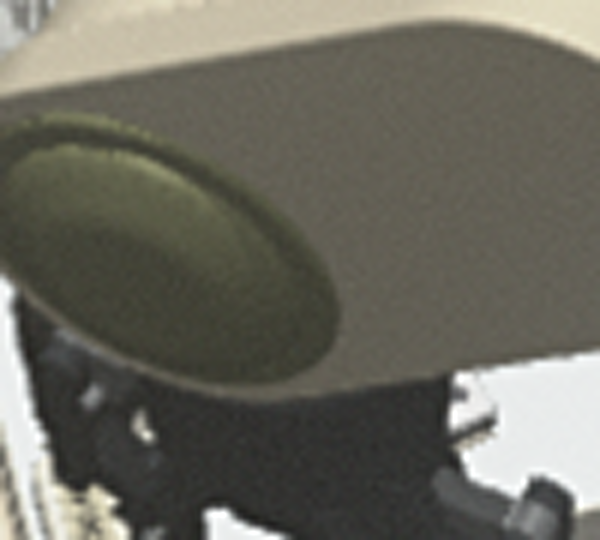

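Run:
```python
from plan import *
def T(l): return [(250+(x+.5)/6-.5,165+(y+.5)/6-.5) for x,y in l]
def ang(a,b): return np.degrees(np.arctan2(*(b-a)[:2][::-1])).round(1)
A=onplane('top',T([(264,204),(361,269),(237,446),(139,378)]),14)[:,:2]
print(A.mean(0),ang(A[3],A[0]),ang(A[2],A[1]),ang(A[1],A[0])-90,ang(A[2],A[3])-90)
h=onplane('top',T([(208,283),(282,333)]),52)[:,:2];print(h.mean(0),ang(h[1],h[0])-90)
M=np.array([564.4,12.7]);a=np.radians(-35.3);e=np.array([np.cos(a),np.sin(a)]);n=np.array([-e[1],e[0]])
for q in(A.mean(0),h.mean(0)):print('block in mat',(q-M)@e,(q-M)@n)
g=M-(32+38)*e;c=cmd();print(g)
for t in([*g,147,54.7],[*g,72,54.7]):print(rel(c,t))
```

```text
[537.60135452  31.94752932] -35.4 -35.2 -34.8 -35.2
[537.56490093  31.723156  ] -34.8
block in mat -32.9937135098138 0.22283057721347
block in mat -32.893808816552124 0.018646090851921926
[507.27036869  53.15003371]
([-112.4, 32.2, 0.1], -54.0)
([-112.4, 32.2, 75.1], -54.0)
```

Call:
move_arm --series '[[[-40,10,0],-9,0.87],[[-80,22,0],-18,0.87],[[-112.4,32.2,0],-27,0.87],[[-112.4,32.2,0],-36,0.87],[[-112.4,32.2,0],-45,0.87],[[-112.4,32.2,0],-54,0.87],[[-112.4,32.2,0],-54,0.87]]'

```text
time_s: 24.1
eef_pos: [506.9, 53.3, 146.5]
ee_rot: [-0.001, 0.305, 0.952, -0.0]
force: [0.3, -0.2, 0.2]
grip_width: 0.877
```

Call:
move_arm --series '[[[0,0,25],0,0.87],[[0,0,50],0,0.87],[[0,0,66],0,0.87],[[0,0,73.6],0,0.87],[[0,0,73.6],0,0.87],[[0,0,73.6],0,0.6],[[0,0,73.6],0,0.6],[[0,0,73.6],0,0.6],[[0,0,73.6],0,0.6],[[0,0,73.6],0,0.6]]' --force 40

```text
time_s: 25.35
eef_pos: [507.6, 53.2, 74.5]
ee_rot: [0.001, 0.303, 0.953, 0.0]
force: [-1.2, 0.8, 6.3]
grip_width: 0.685
```

Call:
move_arm --series '[[[0,0,-1.5],0,0.6],[[0,0,-1.5],0,0.6],[[-8,0,-1.5],0,0.6],[[-16,0,-1.5],0,0.6],[[-24,0,-1.5],0,0.6],[[-30,0,-1.5],0,0.6],[[-33,0,-1.5],0,0.6],[[-33,0,-1.5],0,0.6],[[-33,0,-0.5],0,0.6],[[-33,0,-0.5],0,0.6]]'

```text
time_s: 26.6
eef_pos: [534.3, 34.1, 74.6]
ee_rot: [0.0, 0.303, 0.953, -0.0]
force: [-2.2, -0.7, 5.3]
grip_width: 0.683
```

Call:
move_arm --series '[[[0,0,0],0,0.7],[[0,0,0],0,0.8],[[0,0,0],0,0.87],[[0,0,0],0,0.87],[[0,0,-25],0,0.87],[[0,0,-60],0,0.87],[[0,0,-75],0,0.87],[[60,0,-75],0,0.87],[[110,0,-100],0,0.87],[[150,0,-120],0,0.87]]'

```text
time_s: 27.85
eef_pos: [410.0, 121.6, 194.1]
ee_rot: [-0.001, 0.303, 0.953, -0.0]
force: [0.1, -0.2, 1.2]
grip_width: 0.872
```

Run:
```python
from plan import *
c=apply(cmd(),[-112.4,32.2,0],-54);c=apply(c,[-33,0,73.1],0);c=apply(c,[150,0,-120],0);setc(c);m=meas();print(c,m[:2],m[2]['force'],m[2]['grip_width'])
im,d=cap('top','t14');im2,d=cap('scene','s14')
cv2.imwrite('pics/t14a.png',cv2.resize(im[165:255,250:350,::-1],None,fx=6,fy=6,interpolation=cv2.INTER_CUBIC))
cv2.imwrite('pics/s14a.png',cv2.resize(im2[170:270,245:355,::-1],None,fx=6,fy=6,interpolation=cv2.INTER_CUBIC))
```

```text
[411.7784832972571, 120.78479590281152, 193.99400000000003, 54.70000000000001] ([409.98, 121.61, 194.05, 54.71], array([-1.2e-03,  1.0e-04, -1.0e+00])) [ 0.05835141 -0.18835586  1.2041682 ] 0.872228439092251
```

View pics/t14a.png

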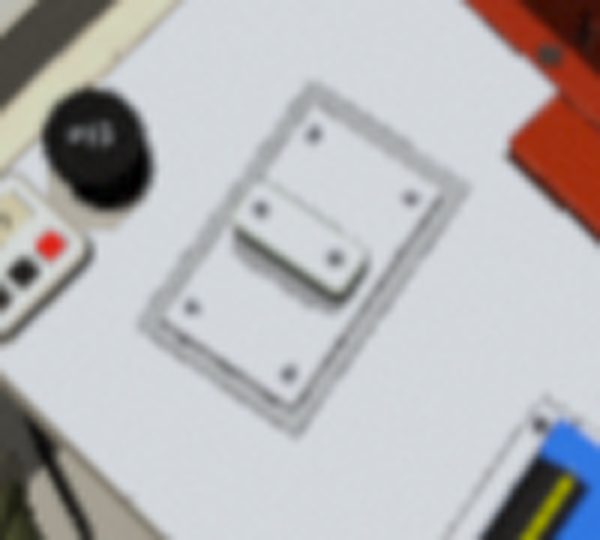

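View pics/s14a.png

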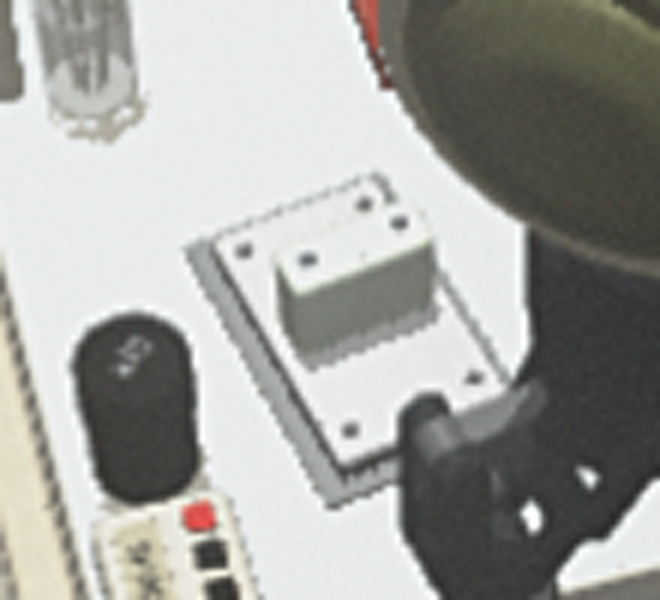

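Run:
```python
from ang import *
def T(l): return [(250+(x+.5)/6-.5,165+(y+.5)/6-.5) for x,y in l]
def ang(a,b): return np.degrees(np.arctan2(*(b-a)[:2][::-1])).round(1)
A=onplane('top',T([(314,134),(410,199),(289,374),(192,306)]),14)[:,:2]
M=np.array([564.4,12.6]);a=np.radians(-35.3);e=np.array([np.cos(a),np.sin(a)]);n=np.array([-e[1],e[0]])
print(A.mean(0),ang(A[3],A[0]),ang(A[2],A[1]),'in mat',(A.mean(0)-M)@e,(A.mean(0)-M)@n)
B=onplane('top',T([(312,82),(467,187),(298,435),(142,325)]),4)[:,:2];print('mat',B.mean(0))
yl('t14')
d=np.load('pics/t14.npz')['im'];o=np.load('pics/t0.npz')['im']
im=d; cv2.imwrite('pics/t14c.png',im[100:340,180:440,::-1].repeat(2,0).repeat(2,1))
```

```text
[564.20092763  12.89315724] -35.1 -34.8 in mat -0.3318735967127555 0.12422115814099424
mat [564.7209284   11.87156735]
t14 top line 145.08082442706805 [335.904209   256.96358359] 103 [37.5  6.4]
```

View pics/t14c.png

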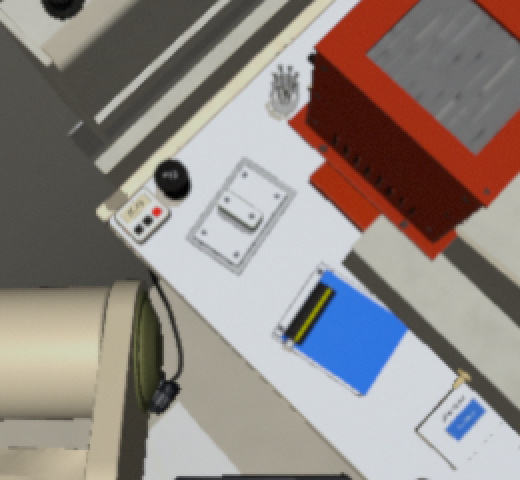

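Call:
move_arm --series '[[[0,0,0],0,0.87],[[0,0,0],0,0.87],[[0,0,0],0,0.87]]'

```text
time_s: 28.32
eef_pos: [412.1, 120.3, 193.4]
ee_rot: [-0.0, 0.304, 0.953, -0.0]
force: [0.1, 0.4, -0.5]
grip_width: 0.866
```

Run:
```python
from h import *
print(ctrl.sense()['time_s']); print(ctrl.finish_job())
```

```text
28.325
the job is handed in; nothing more can be done
None
```

The roller is cleaned and lies straight against the stop bar, and the block is back flat and square in the middle of its mat. I handed the job in at 28.3 s.

- **Picking up the block:** the wrist would have hit the red machine head if I had gripped the handle where the block lay. I gripped the plate by its sides and slid the block 34 mm along the mat into the clear. I then took it by the handle, off-centre to keep the gripper body off the grey beam.
- **Rolling:** I set the block square on the roller and rolled it about 147 mm towards the bar. The bar then pushed back at 6.6 N along the roll. The vertical force briefly reached 25 N partway because the roller lay about 1.7° skew. I eased the block up and let it follow the roller, and the force fell to about 6 N.
- **Putting the block back:** I set it on the mat by the handle, then gripped the plate sides again and slid it 33 mm to the middle.

**Last checks, from the top camera:**
- **Roller:** it lies at 145.1°, the same as the bar-side pad edge. Its position did not change between lifting the block and handing in.
- **Block:** it is within about 1 mm of the mat centre. My two estimates of that centre differ by about 0.8 mm. The long sides measured -35.1° and -34.8°, against -35.3° for the mat.
- **Other things:** by eye, the pot and canister look unmoved. The arm was clear of everything at the end.

No check failed. The two cameras disagreed by about 1 mm throughout, which is within their stated calibration.

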